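# Lay out the wiring kit on its outline mats

### The job

Set out the kit for the next wiring exercise: put the steel outlet box, the toggle switch, the conduit coupling and the conduit elbow each on the mat that shows its yellow outline, the same side up as they lie now, covering the outline and lined up with it (the elbow's outlet pointing as drawn). Leave the orange cup where it stands.

Things in the scene. Friction and masses are not known exactly. Their poses are not given: they have to be found in the camera images.
- gangbox: loose bright steel one-gang outlet box, open upward, with round dark knockouts in its sides; outside 102 mm long (x) by 54 mm wide (y) by 48 mm high, walls and floor 3 mm, 0.15 to 0.26 kg. Origin: centre of its underside, z up. Plain to grip across its 54 mm width. A half turn looks the same. Stands upright on the table.
- switch: loose white toggle switch, toggle up: white body 66 (x) by 34 (y) by 28 mm high; on top of it a brass strap 105 (x) by 20 (y) by 2 mm whose ends overhang; the toggle in the middle reaches 45 mm. Origin: centre of the body's underside, z up. Grip the white body across its 34 mm width. Either way round is the same for the job.
- coupling: loose round steel conduit coupling standing on end, diameter 42 to 43 mm, 54 mm high, dark bore disc on top. Origin: centre of its underside, z up; its yaw does not matter.
- elbow: loose grey L-shaped conduit elbow, cover plate up, 105 (x) by 52 (y) by 35 mm high overall. Origin: centre of that rectangle, at the underside. Block 85 (x) by 32 (y) by 34 high, centred at x +10, y -10 mm; a 26 mm round hub from its -x end to x -53; a 26 mm round side outlet, axis at x +36, out to y +26. Grip the block across its 32 mm width at x -6, y -10, clear of the outlet. z up.
- elbow_outlet (a point): the mouth of the elbow's side outlet: at x = +36, y = +26 mm, z = +17 mm of the elbow's own frame
- pad_box: fixed black rubber mat, 120 (x) by 76 (y) by 5 mm thick, origin at the centre of its underside, z up; printed on it in yellow the filled outline of the outlet box: a large rectangle 106 (x) by 58 (y) mm, centred.
- pad_switch: fixed black rubber mat, 120 (x) by 76 (y) by 5 mm thick, origin at the centre of its underside, z up; printed on it in yellow the filled outline of the toggle switch: a 105 (x) by 20 (y) mm strip with a wider 66 by 36 mm middle, centred.
- pad_coupling: fixed black rubber mat, 120 (x) by 76 (y) by 5 mm thick, origin at the centre of its underside, z up; printed on it in yellow the filled outline of the coupling: a disc of 45 mm diameter, centred.
- pad_elbow: fixed black rubber mat, 120 (x) by 76 (y) by 5 mm thick, origin at the centre of its underside, z up; printed on it in yellow the filled outline of the elbow, an L. It fits when the elbow's origin is over the mat's and their x and y axes point alike (outlet at the mat's +x end, towards +y); no other way round matches.
- cup: loose orange plastic cup, rim radius 30 mm, 55 mm high, standing among the fittings; leave it alone. Origin: centre of its underside. (A flat blue roll of tape, 62 mm across, 19 mm high, lies among them too; all other tools and equipment are at the sides and far edge of the bench.)
Things that resemble listed ones, but are neither listed nor needed, are in the scene too. Leave any pink or turquoise look-alike of the pad_coupling alone.

How it is judged:
By the outcome, as a careful person would: the job done as asked, in the order asked, and still so for the second after the job is handed in, with the robot touching nothing.
It also fails if it takes over 106 s, if anything falls off the work surface, if the arm or the gripper's body presses on something with over 40 N, if the wrist force passes 120 N, or if a joint passes its speed limit or range.

### The arm

A 6-joint arm with a two-finger parallel gripper is mounted at the origin on the work surface. World frame = base frame: x ahead of the robot, y to its left, z up, the work surface at z = 0. Lengths are in m, angles in degrees, forces in N, time in s.
With the tool pointing down it reaches from about 0.35 to 0.925 m from the base axis. Payload 6.4 kg.
Tool frame: the origin (TCP) lies at the centre of the arm's flange, where the gripper is bolted on; the fingertips stand 173 mm ahead of it and the grasp point (between the pads) lies 155 mm ahead of it (arm.tcp_to_grasp is the z of the grasp point in the tool frame, in m); z points along the fingers, y is the direction in which the jaws open and shut (so a half turn about z gives the same grasp; the last joint's range is limited). The gripper opens to 85 mm and grips with 20 to 120 N. Pads are 22 mm wide; open, the fingers measure 114 mm over their backs; the gripper's body (76 mm by 85 mm) begins 54 mm behind the grasp point. The pads swing forward as they close: fully open they stand 13 mm farther back than shut.
Start: joints at [-81.538, 14.043, 89.255, -0, 76.702, -9.975], TCP at [0.206, -0.617, 0.405] pointing down, gripper open.
Joint ranges: [-179.41, 179.41], [-58.25, 129.5], [7.25, 145.43], [-54.29, 234.29], [11.92, 165.04], [-157.13, 157.13]. Speed limits (degrees/s): [147.25, 147.25, 180, 180, 180, 180].

### API

Orientations are given as [roll, pitch, yaw] about the fixed x, y, z axes, in that order (R = Rz(yaw) Ry(pitch) Rx(roll)).
In Python, from station import arm gives the robot as it stands.
- The arm moves only by the tool drive_tool, never from a script. Its argument "motion" is a list that holds one entry, the list of rows, each a list of 6 numbers: the shift along the tool's x, y, z in m, then the turn, a rotation vector about the tool's x, y, z in degrees. In form: [[[tx, ty, tz, ax, ay, az], ...]]. A call has 1 to 12 rows; each row is the pose to reach, as a shift and turn from the pose commanded when the call began, along the tool's axes at that moment; what a row does not reach only later rows make up. A row lasts 1/12 s, in which the tool goes at most 41.7 mm and 7.16 degrees, less where a joint would pass 70% of its speed; a pose out of reach is approached as far as the arm can. A call with a gripper value outside its range is refused whole. "grip" is the closure, from 0 (fully open) to 1 (shut), set as the call begins (left out, the last holds). The fingers move at their own pace and stop on an object; "grip_force" is the grip in N (left out, the last holds). Time passes only in rows, so rows that repeat a pose let the fingers close. It gives the time, the measured TCP pose, the force and the opening at its end, in the units of the state.
- arm.observe(): the state, without advancing time (a new reading comes with each control period).
- arm.capture(name): name is "scene" or "top" or "wrist"; returns the picture (384x512x3 uint8, red, green, blue); there is no depth.
- arm.camera_info(name): a dict with "vertical_fov" (degrees; the focal length in pixels is half the picture's height over the tangent of half this angle, whatever the lens; pixels are square), "cx", "cy" (the principal point, pixels), "cam_to_world" (4x4, takes a point from camera to world coordinates); the wrist camera has in their place "T_tool_cam" (4x4, takes a point from camera to tool coordinates, whose origin is the TCP and whose axes are the flange's). Camera axes: x right, y up, looking along -z (the intrinsics and any distortion apply to the point x, -y, -z); pixel columns grow to the right and rows downward; lengths in m; the calibration is good to about 2 mm. A picture is of the moment at which its call begins: read the wrist's pose just before it. camera_info takes no time and is no camera call.
- arm.hand_in(): hands the job in, once; it reports no verdict.
The state is a dict: "t": time; "qpos": joint angles; "joint_velocities": joint speeds; "joint_efforts": joint torques, N m; "ee_pos": TCP position; "orientation": TCP orientation; "force": force on the tool from outside, world axes, zero at the start; "ft_torque": the same for the moment, N m; "width": finger opening in m.
Only numpy, scipy, OpenCV 4.12 (cv2) and the standard library are available. Lean on these libraries where they do the work, as an engineer would, in place of code of your own. Each camera call takes 0.05 s, during which the arm holds its last target. There are 200 camera calls.

## Working session

There is one attempt and no reset: what is moved stays moved. The work goes in short steps, Python scripts to look and compute and a tool call to move; the robot and the scene stay as the last step left them, time stands still between calls to the robot, and variables do not carry over. Pictures are saved under pics/ and viewed, about 12 in all and at most 16, crops included, and the job is handed in when it is done.

Besides the shell and the picture viewer there is one more tool, called after ">>>" by a JSON object that holds its "name" and its "arguments". drive_tool: Moves the arm, as the interface text tells. Its arguments: {"type":"object","properties":{"motion":{"type":"array","items":{"type":"array","items":{"type":"array","items":{"type":"number"}}}},"grip":{"type":"number"},"grip_force":{"type":"number"}},"required":["motion"]}

```bash
mkdir -p pics; ls; python3 - <<'E'
from station import arm
import cv2
print(arm.observe())
for n in("scene","top","wrist"):
    print(n,arm.camera_info(n))
for n in("scene","top"):
    cv2.imwrite(f"pics/{n}0.png",cv2.resize(arm.capture(n)[:,:,::-1],(800,600),interpolation=cv2.INTER_CUBIC))
E
```

```text
pics
{'t': 0.0, 'qpos': array([-8.15385533e+01,  1.40848838e+01,  8.93258570e+01, -3.22019097e-04,
        7.67017389e+01, -9.97592342e+00]), 'joint_velocities': array([ 0.01143708,  0.09683772, -0.06455207,  0.03740484, -0.0615489 ,
       -0.07369138]), 'joint_efforts': array([ 9.29267226e-04, -4.29507029e+01, -3.26130652e+01, -1.30645740e-04,
        5.28559976e-03,  5.42332685e-07]), 'ee_pos': array([ 0.20553718, -0.61640593,  0.40356258]), 'orientation': array([-1.79889167e+02, -1.91768305e-02,  1.84374260e+01]), 'force': array([-0.41490789, -0.4197495 , -0.21295353]), 'ft_torque': array([-0.00959718, -0.00124991, -0.02836687]), 'width': 0.08577821415036692}
scene {'vertical_fov': 42.978988103055414, 'cx': 259.3985295045978, 'cy': 188.51426445112793, 'cam_to_world': array([[-0.12547886, -0.73877987,  0.66216264,  1.31942151],
       [ 0.99209268, -0.09524133,  0.08173866,  0.05255991],
       [ 0.00267838,  0.66718318,  0.74488887,  1.06700435],
       [ 0.        ,  0.        ,  0.        ,  1.        ]])}
top {'vertical_fov': 57.36135381792762, 'cx': 251.23316760675547, 'cy': 197.5002354701084, 'cam_to_world': array([[-0.01890191,  0.98774575, -0.15492275,  0.24041992],
       [-0.99980807, -0.01947181, -0.00216181, -0.06238253],
       [-0.00515194,  0.15485215,  0.98792422,  1.27005866],
       [ 0.        ,  0.        ,  0.        ,  1.        ]])}
wrist {'vertical_fov': 62.759554305299126, 'cx': 259.2375640658699, 'cy': 188.75039618973562, 'T_tool_cam': array([[ 5.84649963e-04,  9.58824689e-01,  2.83998016e-01,
         7.24258682e-02],
       [ 9.99999665e-01, -7.23345875e-04,  3.83496047e-04,
        -3.70113328e-05],
       [ 5.73134272e-04,  2.83997697e-01, -9.58824791e-01,
         3.17122328e-02],
       [ 0.00000000e+00,  0.00000000e+00,  0.00000000e+00,
         1.00000000e+00]])}
```

View pics/top0.png

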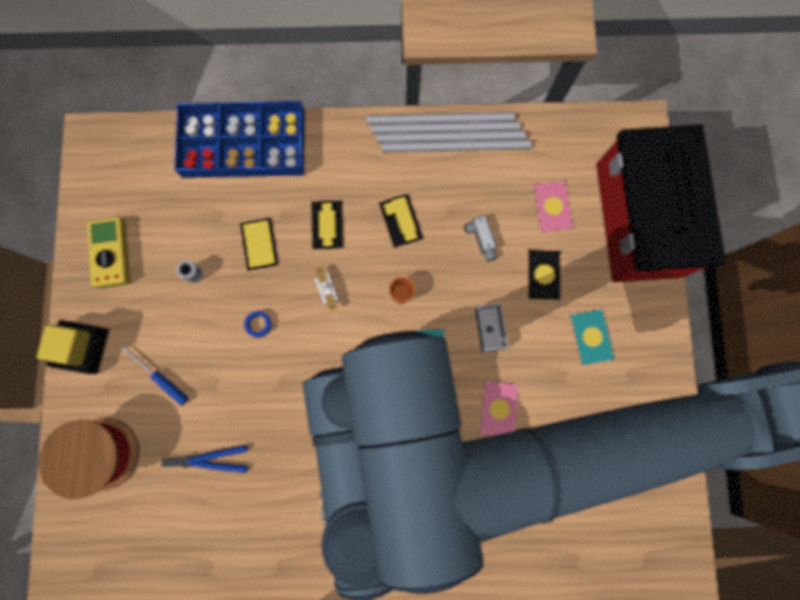

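View pics/scene0.png

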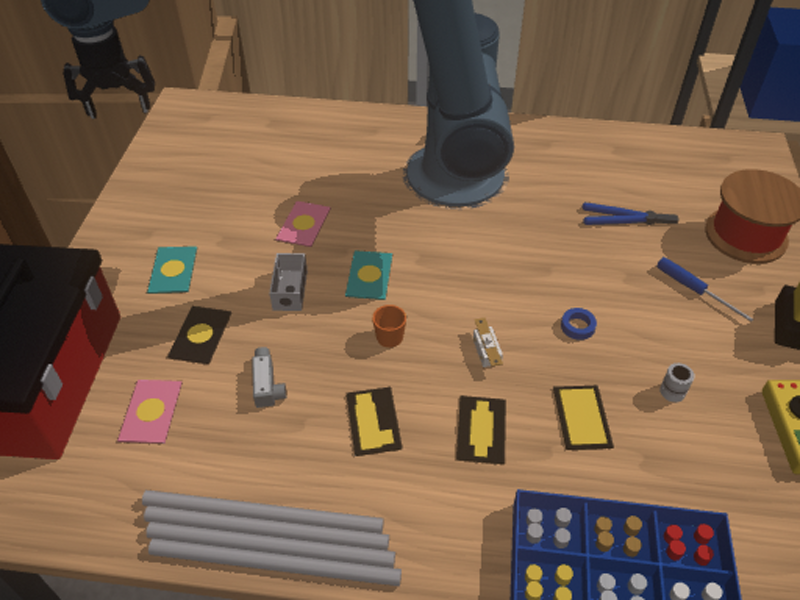

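The top view shows four black mats (800×600 px): box outline (258,244), switch (327,224), elbow (402,220) and coupling (544,275). The objects are the gangbox (491,328), switch (327,288), coupling (188,270), elbow (484,238) and cup (402,290). The pink and turquoise mats are decoys.

```bash
cat > h.py <<'E'
import numpy as np, cv2
from station import arm
from scipy.spatial.transform import Rotation as Ro
def pose(s=None):
    s=s or arm.observe(); T=np.eye(4); T[:3,:3]=Ro.from_euler('xyz',s['orientation'],degrees=True).as_matrix(); T[:3,3]=s['ee_pos']; return T
def cam(n,T=None):
    c=arm.camera_info(n); f=192/np.tan(np.radians(c['vertical_fov']/2))
    M=c['cam_to_world'] if n!='wrist' else (pose() if T is None else T)@c['T_tool_cam']
    return f,c['cx'],c['cy'],M
def p2w(C,uv,z):
    f,cx,cy,M=C; uv=np.atleast_2d(np.array(uv,float))
    d=np.c_[(uv[:,0]-cx)/f,-(uv[:,1]-cy)/f,-np.ones(len(uv))]@M[:3,:3].T
    return M[:3,3]+d*((z-M[2,3])/d[:,2])[:,None]
def w2p(C,P):
    f,cx,cy,M=C; q=(np.atleast_2d(P)-M[:3,3])@M[:3,:3]
    return np.c_[cx-f*q[:,0]/q[:,2],cy+f*q[:,1]/q[:,2]]
def move(p,yaw):
    "shift+turn (tool axes) to world TCP p, tool down, yaw"
    T=pose(); R=Ro.from_matrix(T[:3,:3]); G=Ro.from_euler('xyz',[180,0,yaw],degrees=True)
    return np.round(R.inv().apply(np.array(p)-T[:3,3]),4), np.round((R.inv()*G).as_rotvec(degrees=True),2)
E
python3 - <<'E'
from h import *
C=cam('top')
for n,u,z in [('padbox',(258,244),.005),('padsw',(327,224),.005),('padel',(402,220),.005),('padco',(544,275),.005),('box',(491,328),.04),('sw',(327,288),.03),('coup',(188,270),.05),('elb',(484,238),.03),('cup',(402,290),.05)]:
    print(n,p2w(C,np.array(u)/1.5625,z).round(3)[0])
print(move([.42,.0,.55],0))
C=cam('wrist',np.array([[1,0,0,.42],[0,-1,0,0],[0,0,-1,.55],[0,0,0,1.]]))
print(p2w(C,[[0,0],[511,0],[511,383],[0,383]],0).round(2))
E
```

```text
padbox [0.601 0.258 0.005]
padsw [0.647 0.093 0.005]
padel [ 0.653 -0.086  0.005]
padco [ 0.512 -0.418  0.005]
box [ 0.385 -0.281  0.04 ]
sw [0.486 0.09  0.03 ]
coup [0.53  0.405 0.05 ]
elb [ 0.597 -0.276  0.03 ]
cup [ 0.474 -0.082  0.05 ]
(array([ 0.3984, -0.5172, -0.1453]), array([-0.1 , -0.  , 18.44]))
[[ 0.63  0.38  0.  ]
 [ 0.63 -0.37  0.  ]
 [-0.09 -0.53  0.  ]
 [-0.09  0.55  0.  ]]
```

```bash
python3 -c "
from h import *
print(move([.56,-.26,.45],0))"
```

```text
(array([ 0.449 , -0.2261, -0.0458]), array([-0.1 , -0.  , 18.44]))
```

>>> {"name": "drive_tool", "arguments": {"motion": [[[0.449, -0.226, -0.046, 0, 0, 18.4], [0.449, -0.226, -0.046, 0, 0, 18.4], [0.449, -0.226, -0.046, 0, 0, 18.4], [0.449, -0.226, -0.046, 0, 0, 18.4], [0.449, -0.226, -0.046, 0, 0, 18.4], [0.449, -0.226, -0.046, 0, 0, 18.4], [0.449, -0.226, -0.046, 0, 0, 18.4], [0.449, -0.226, -0.046, 0, 0, 18.4], [0.449, -0.226, -0.046, 0, 0, 18.4], [0.449, -0.226, -0.046, 0, 0, 18.4], [0.449, -0.226, -0.046, 0, 0, 18.4], [0.449, -0.226, -0.046, 0, 0, 18.4]]]}}

```text
t: 1.1
ee_pos: [0.5578, -0.2617, 0.45]
orientation: [-180.0, 0.0, 0.0]
force: [-0.6, -0.4, -0.3]
width: 0.0854
```

```bash
python3 - <<'E'
from h import *
T=pose(); im=arm.capture('wrist'); np.savez('w1',T=T,im=im); print(arm.observe()['joint_velocities'].round(1))
cv2.imwrite("pics/w1.png",cv2.resize(im[:,:,::-1],(800,600),interpolation=cv2.INTER_CUBIC))
print(move([.56,.19,.45],0))
E
```

```text
[-4.5 -1.4  1.8 -2.3 -0.5 -8.3]
(array([ 0.0017, -0.447 ,  0.0022]), array([-0.17, -0.21,  0.39]))
```

View pics/w1.png

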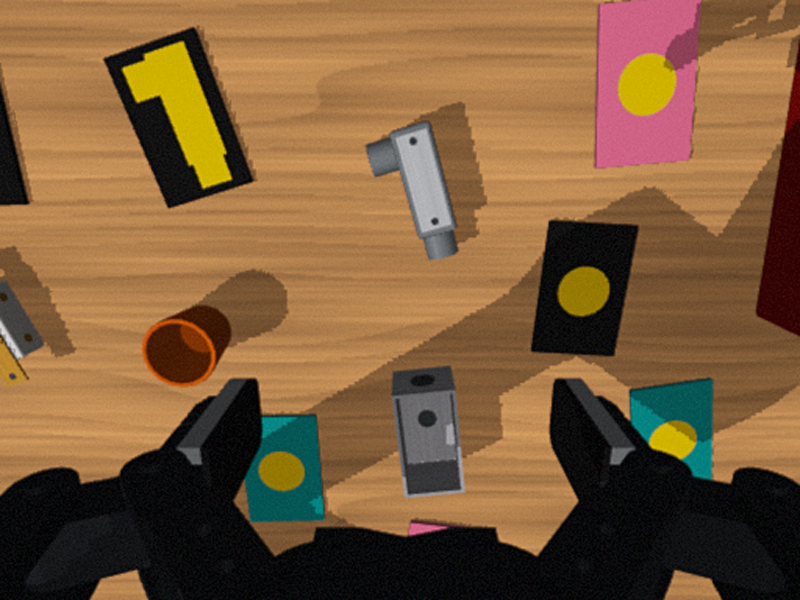

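>>> {"name": "drive_tool", "arguments": {"motion": [[[0, -0.45, 0, 0, 0, 0], [0, -0.45, 0, 0, 0, 0], [0, -0.45, 0, 0, 0, 0], [0, -0.45, 0, 0, 0, 0], [0, -0.45, 0, 0, 0, 0], [0, -0.45, 0, 0, 0, 0], [0, -0.45, 0, 0, 0, 0], [0, -0.45, 0, 0, 0, 0], [0, -0.45, 0, 0, 0, 0], [0, -0.45, 0, 0, 0, 0], [0, -0.45, 0, 0, 0, 0], [0, -0.45, 0, 0, 0, 0]]]}}

```text
t: 2.15
ee_pos: [0.5555, 0.1912, 0.4497]
orientation: [-179.9, 0.1, 0.4]
force: [-0.3, -0.8, -0.4]
width: 0.0852
```

```bash
python3 - <<'E'
from h import *
T=pose(); im=arm.capture('wrist'); np.savez('w2',T=T,im=im); print(arm.observe()['joint_velocities'].round(1))
cv2.imwrite("pics/w2.png",cv2.resize(im[:,:,::-1],(800,600),interpolation=cv2.INTER_CUBIC))
E
```

```text
[-3.6 -0.7  0.8 -1.1  0.  -0.9]
```

View pics/w2.png

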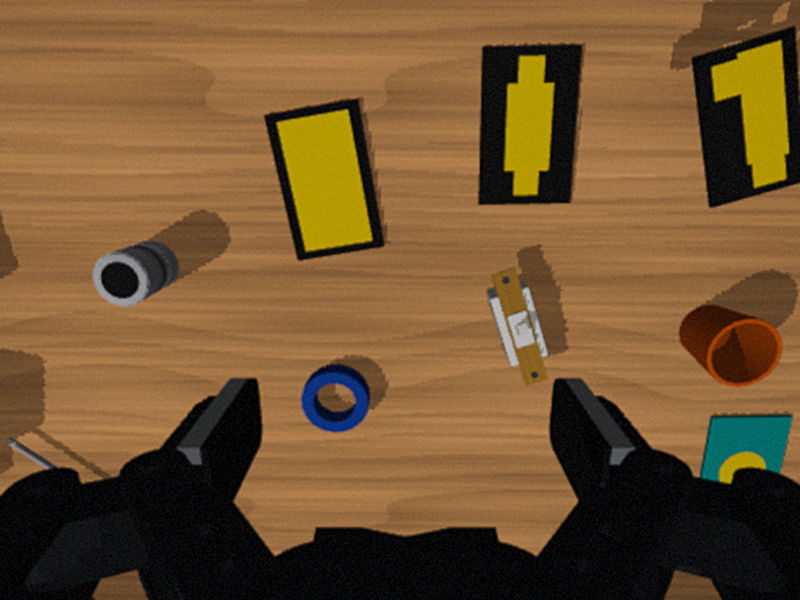

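```bash
python3 - <<'E'
from h import *
from scipy.optimize import minimize
W={k:np.load(k+'.npz') for k in('w1','w2')}
C={k:cam('wrist',W[k]['T']) for k in W}
tiles=[('w1',240,247),('w2',285,168),('w2',45,147),('w1',222,72)]
t=[cv2.resize(W[k]['im'][y:y+75,x:x+100,::-1],(400,300),interpolation=cv2.INTER_CUBIC) for k,x,y in tiles]
cv2.imwrite('pics/tiles.png',np.vstack([np.hstack(t[:2]),np.hstack(t[2:])]))
# pads: fit yellow outlines at z=.005
def rect(x0,x1,y0,y1): return np.array([[x0,y0],[x1,y0],[x1,y1],[x0,y1]])
a=np.linspace(0,2*np.pi,60)
tp={'box':[rect(-53,53,-29,29)],'switch':[rect(-52.5,52.5,-10,10),rect(-33,33,-18,18)],
'coupling':[22.5*np.c_[np.cos(a),np.sin(a)]],'elbow':[rect(-32.5,52.5,-26,6),rect(-53,-30,-23,3),rect(23,49,0,26)]}
S=2 # px per mm
for n,k,g in [('box','w2',(.60,.258)),('switch','w2',(.647,.093)),('elbow','w1',(.653,-.086)),('elbow','w2',(.653,-.086)),('coupling','w1',(.512,-.418))]:
    # rectify 200mm window around g
    q=w2p(C[k],np.array([[g[0]+dx,g[1]+dy,.005] for dx,dy in((-.09,-.09),(.09,-.09),(.09,.09),(-.09,.09))]))
    c=180*S; H=cv2.getPerspectiveTransform(q.astype(np.float32),np.float32([[0,0],[c,0],[c,c],[0,c]]))
    im=cv2.warpPerspective(W[k]['im'],H,(c,c))
    hsv=cv2.cvtColor(im,cv2.COLOR_RGB2HSV)
    m=((abs(hsv[...,0].astype(int)-26)<5)&(hsv[...,1]>190)&(hsv[...,2]>60)).astype(np.uint8)
    m=cv2.morphologyEx(m,cv2.MORPH_OPEN,np.ones((7,7)));
    nn,l,st,ce=cv2.connectedComponentsWithStats(m)
    # nearest to center big blob
    i=max(range(1,nn),key=lambda i:st[i,4]); m=(l==i)
    mb=cv2.GaussianBlur(m.astype(np.float32),(0,0),3)
    def cost(p):
        r=np.zeros((c,c),np.uint8); cs,sn=np.cos(p[2]/50),np.sin(p[2]/50); 
        for P in tp[n]:
            Q=(P@np.array([[cs,sn],[-sn,cs]])+p[:2]+90)*S
            cv2.fillPoly(r,[np.round(Q*16).astype(np.int32)],1,shift=4)
        return ((cv2.GaussianBlur(r.astype(np.float32),(0,0),3)-mb)**2).sum()
    c0=ce[i]/S-90; best=None
    for y0 in range(0,360,20):
        v=cost([*c0,np.radians(y0)*50])
        if best is None or v<best[0]: best=(v,y0)
    r=minimize(cost,[*c0,np.radians(best[1])*50],method='Nelder-Mead',options=dict(initial_simplex=[[*(c0+d[:2]),np.radians(best[1])*50+d[2]] for d in np.array([[0,0,0],[6,0,0],[0,6,0],[0,0,6]])]))
    print(n,k,(np.array(g)+r.x[:2]/1000).round(4),'yaw',np.degrees(r.x[2]/50).round(1),'cost',r.fun.round(0),'area mm2',m.sum()/S/S)
E
```

```text
box w2 [0.6004 0.2583] yaw 9.8 cost 32.0 area mm2 6369.5
switch w2 [0.6447 0.0955] yaw 1.4 cost 48.0 area mm2 3343.0
elbow w1 [ 0.6505 -0.0818] yaw 17.0 cost 180.0 area mm2 4125.5
elbow w2 [ 0.6514 -0.0809] yaw 17.1 cost 127.0 area mm2 4078.5
coupling w1 [ 0.5112 -0.4167] yaw 81.6 cost 7.0 area mm2 1657.0
```

View pics/tiles.png

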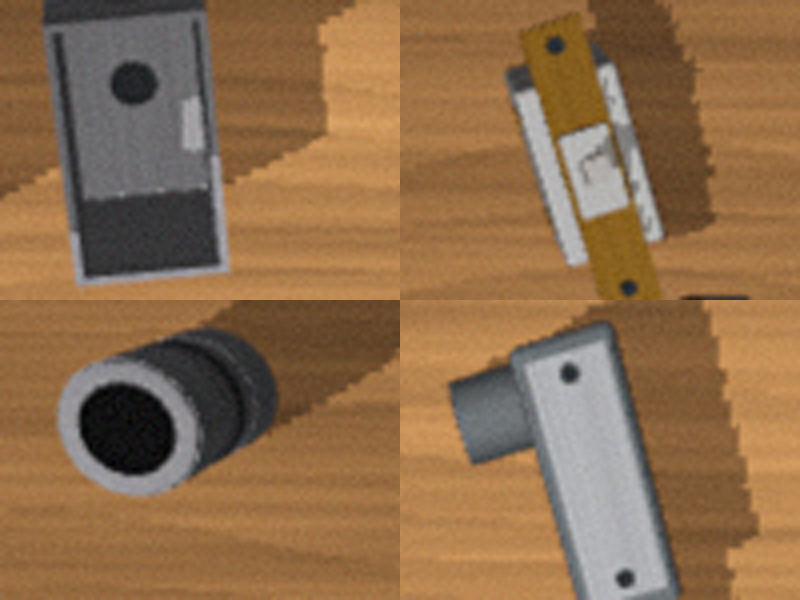

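```bash
python3 - <<'E'
from h import *
C={k:cam('wrist',np.load(k+'.npz')['T']) for k in('w1','w2')}
def P(k,o,uv,z): return p2w(C[k],(np.array(uv,float)+.5)/4-.5+o,z)[:,:2]*1000
def ang(v): return np.degrees(np.arctan2(v[1],v[0])).round(1)
r=P('w1',(240,247),[[45,27],[207,12],[229,270],[78,285]],.048)
print('box',r.mean(0),'sides',[np.linalg.norm(r[i]-r[i-1]).round(1) for i in range(4)],'yaw',ang(r[0]-r[3]),ang(r[1]-r[2]),ang(r[0]-r[1])-90)
s=P('w2',(285,168),[[155,46],[228,288]],.03); print('sw',s.mean(0),ang(s[0]-s[1]),np.linalg.norm(s[0]-s[1]))
s=P('w2',(285,168),[[110,90],[170,265],[262,238],[202,62]],.028);print('swbody',s.mean(0),ang(s[0]-s[1]),ang(s[3]-s[2]),[np.linalg.norm(s[i]-s[i-1]).round(1) for i in range(4)])
print('coup',P('w2',(45,147),[[128,127]],.054))
s=P('w1',(222,72),[[169,73],[225,278]],.035); a=ang(s[0]-s[1]); b=s.mean(0); print('elb block',b,a,np.linalg.norm(s[0]-s[1]))
c=P('w1',(222,72),[[113,52],[212,23],[280,290]],.034);print('edge',ang(c[1]-c[2]),ang(c[0]-c[1])-90,np.linalg.norm(c[0]-c[1]))
R=np.array([[np.cos(np.radians(a)),-np.sin(np.radians(a))],[np.sin(np.radians(a)),np.cos(np.radians(a))]])
print('elbow origin',b-R@[10,-10],'grasp',b-R@[16,0], 'edge top mid block', c[:2].mean(0)-R@[42.5,0])
print(np.r_[arm.observe()['ee_pos'],arm.observe()['qpos']])
E
```

```text
box [ 384.97475852 -282.31608308] sides [np.float64(100.7), np.float64(53.0), np.float64(99.9), np.float64(52.9)] yaw 6.2 6.1 6.0
sw [483.79220052  95.28214973] 19.7 89.41471677867676
swbody [484.73975609  96.91306391] 21.0 22.1 [np.float64(30.6), np.float64(65.9), np.float64(31.8), np.float64(65.8)]
coup [[530.72004563 410.46952434]]
elb block [ 606.4380041 -275.2508908] 16.3 61.889908080839255
edge 15.9 15.599999999999994 29.66656275724314
elbow origin [ 594.03328409 -268.45950497] grasp [ 591.08111943 -279.74155814] edge top mid block [ 605.14016841 -276.54379121]
[5.55803032e-01 1.89062579e-01 4.49655978e-01 7.72752551e+00
 3.68831527e+00 9.61039017e+01 8.00212339e-03 8.02659107e+01
 9.74149620e+01]
```

```bash
python3 -c "
from h import *
print(move([.385,-.2823,.28],6.1))"
```

```text
(array([-0.1732,  0.4704,  0.1698]), array([-0.  ,  0.06, -5.79]))
```

>>> {"name": "drive_tool", "arguments": {"motion": [[[-0.173, 0.47, 0.17, 0, 0, -5.8], [-0.173, 0.47, 0.17, 0, 0, -5.8], [-0.173, 0.47, 0.17, 0, 0, -5.8], [-0.173, 0.47, 0.17, 0, 0, -5.8], [-0.173, 0.47, 0.17, 0, 0, -5.8], [-0.173, 0.47, 0.17, 0, 0, -5.8], [-0.173, 0.47, 0.17, 0, 0, -5.8], [-0.173, 0.47, 0.17, 0, 0, -5.8], [-0.173, 0.47, 0.17, 0, 0, -5.8], [-0.173, 0.47, 0.17, 0, 0, -5.8], [-0.173, 0.47, 0.17, 0, 0, -5.8], [-0.173, 0.47, 0.17, 0, 0, -5.8]]]}}

```text
t: 3.2
ee_pos: [0.3912, -0.2603, 0.2889]
orientation: [180.0, -0.0, 5.7]
force: [0.9, -0.2, 0.6]
width: 0.0849
```

>>> {"name": "drive_tool", "arguments": {"motion": [[[0, 0, 0, 0, 0, 0], [0, 0, 0, 0, 0, 0]]]}}

```text
t: 3.37
ee_pos: [0.3915, -0.2601, 0.2886]
orientation: [-179.9, 0.1, 5.5]
force: [-0.1, 0.6, 0.5]
width: 0.0856
```

```bash
python3 -c "
from h import *
s=arm.observe();print(s['ee_pos'],s['orientation'],s['joint_velocities'].round(1))
T=pose(s);im=arm.capture('wrist');np.savez('w3',T=T,im=im)
cv2.imwrite('pics/w3.png',cv2.resize(im[:,:,::-1],(800,600),interpolation=cv2.INTER_CUBIC))
print(move([.385,-.2823,.181],6.1))"
```

```text
[ 0.39149246 -0.26012638  0.2886154 ] [-1.79901724e+02  8.12155503e-02  5.51872036e+00] [ 3.7 -1.5  0.1  0.4  0.4  0.5]
(array([-0.0094,  0.0226,  0.1081]), array([-0.06,  0.04, -0.44]))
```

View pics/w3.png

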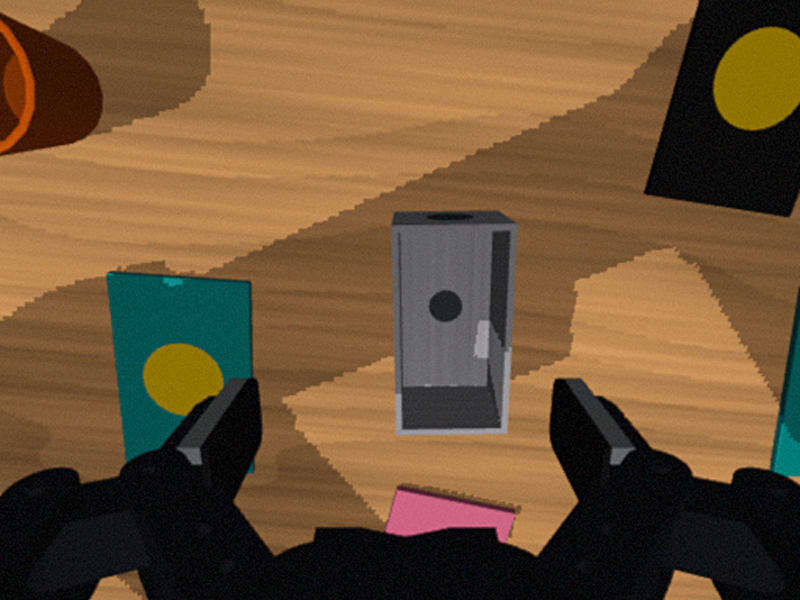

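Box rim corners at (393,225), (516,222), (507,433) and (398,434). The box is centred along the finger axis.

```bash
python3 -c "
from h import *
C=cam('wrist',np.load('w3.npz')['T'])
r=p2w(C,(np.array([[393,225],[516,222],[507,433],[398,434]])+.5)/1.5625-.5,.048)[:,:2]*1000
print(r.mean(0),[np.linalg.norm(r[i]-r[i-1]).round(1) for i in range(4)],[np.degrees(np.arctan2(*(a)[::-1])) for a in (r[0]-r[3],r[1]-r[2])])
"
```

```text
[ 384.78434852 -282.12916442] [np.float64(101.2), np.float64(52.2), np.float64(101.8), np.float64(52.7)] [np.float64(6.511119055974702), np.float64(6.78528363926042)]
```

>>> {"name": "drive_tool", "arguments": {"motion": [[[-0.0094, 0.0224, 0.02, 0, 0, -0.8], [-0.0094, 0.0224, 0.05, 0, 0, -0.8], [-0.0094, 0.0224, 0.08, 0, 0, -0.8], [-0.0094, 0.0224, 0.108, 0, 0, -0.8], [-0.0094, 0.0224, 0.108, 0, 0, -0.8], [-0.0094, 0.0224, 0.108, 0, 0, -0.8]]]}}

```text
t: 3.92
ee_pos: [0.3861, -0.2801, 0.1811]
orientation: [-179.9, 0.1, 6.7]
force: [-0.8, -0.7, 0.6]
width: 0.0856
```

>>> {"name": "drive_tool", "arguments": {"motion": [[[0, 0, 0, 0, 0, 0], [0, 0, 0, 0, 0, 0], [0, 0, 0, 0, 0, 0], [0, 0, 0, 0, 0, 0], [0, 0, 0, 0, 0, 0], [0, 0, 0, 0, 0, 0], [0, 0, 0, 0, 0, 0], [0, 0, 0, 0, 0, 0], [0, 0, 0, 0, 0, 0], [0, 0, 0, 0, 0, 0]]], "grip": 1, "grip_force": 40}}

```text
t: 4.75
ee_pos: [0.387, -0.2821, 0.1838]
orientation: [179.8, -0.1, 6.7]
force: [-0.1, 2.5, 8.7]
width: 0.0538
```

```bash
python3 -c "
from h import *
s=arm.observe();print(s['ee_pos'],s['orientation'],s['joint_velocities'].round(1),s['width'])
print(move([.6004,.2583,.30],9.8))"
```

```text
[ 0.38704507 -0.28208627  0.1838148 ] [ 1.79817325e+02 -1.42121437e-01  6.65440671e+00] [ 0.   0.  -0.  -0.   0.1 -0. ] 0.05381589118196817
(array([ 0.2748, -0.5117, -0.1171]), array([ 0.19, -0.14, -3.15]))
```

>>> {"name": "drive_tool", "arguments": {"motion": [[[0, 0, -0.04, 0, 0, 0], [0, 0, -0.08, 0, 0, 0], [0.02, -0.03, -0.116, 0, 0, -3.1], [0.277, -0.512, -0.116, 0, 0, -3.1], [0.277, -0.512, -0.116, 0, 0, -3.1], [0.277, -0.512, -0.116, 0, 0, -3.1], [0.277, -0.512, -0.116, 0, 0, -3.1], [0.277, -0.512, -0.116, 0, 0, -3.1], [0.277, -0.512, -0.116, 0, 0, -3.1], [0.277, -0.512, -0.116, 0, 0, -3.1], [0.277, -0.512, -0.116, 0, 0, -3.1], [0.277, -0.512, -0.116, 0, 0, -3.1]]]}}

```text
t: 5.75
ee_pos: [0.5369, 0.0962, 0.2959]
orientation: [180.0, -0.0, 9.8]
force: [0.2, -0.6, -2.4]
width: 0.0538
```

```bash
python3 -c "
from h import *
s=arm.observe();print(s['ee_pos'],s['orientation'],s['force'],s['width'])
print(move([.6024,.2587,.24],9.8))"
```

```text
[0.53692117 0.09617336 0.295921  ] [ 1.79986097e+02 -3.36231872e-02  9.76479703e+00] [ 0.18098717 -0.62616545 -2.43227077] 0.05375015714445669
(array([ 0.0921, -0.1491,  0.0559]), array([ 0.01, -0.03, -0.04]))
```

>>> {"name": "drive_tool", "arguments": {"motion": [[[0.08, -0.132, 0.05, 0, 0, 0], [0.08, -0.132, 0.05, 0, 0, 0], [0.08, -0.132, 0.05, 0, 0, 0], [0.08, -0.132, 0.05, 0, 0, 0], [0.08, -0.132, 0.05, 0, 0, 0], [0.08, -0.132, 0.05, 0, 0, 0], [0.08, -0.132, 0.05, 0, 0, 0]]]}}

```text
t: 6.33
ee_pos: [0.5932, 0.2374, 0.2455]
orientation: [180.0, 0.0, 9.8]
force: [-0.0, -0.2, -1.4]
width: 0.0531
```

```bash
python3 -c "
from h import *
s=arm.observe();print(s['ee_pos'],s['orientation'],s['force'],s['joint_velocities'].round(1))
T=pose(s);im=arm.capture('wrist');np.savez('w4',T=T,im=im)
cv2.imwrite('pics/w4.png',cv2.resize(im[:,:,::-1],(800,600),interpolation=cv2.INTER_CUBIC))
print(move([.6024,.2587,.189],9.8))"
```

```text
[0.59315594 0.23742894 0.2454826 ] [1.79982043e+02 2.45393387e-02 9.76370045e+00] [-0.04518222 -0.20517104 -1.36572818] [-1.2 -1.4  0.4  0.1 -0.1  0. ]
(array([ 0.0126, -0.02  ,  0.057 ]), array([ 0.01, -0.02, -0.1 ]))
```

View pics/w4.png

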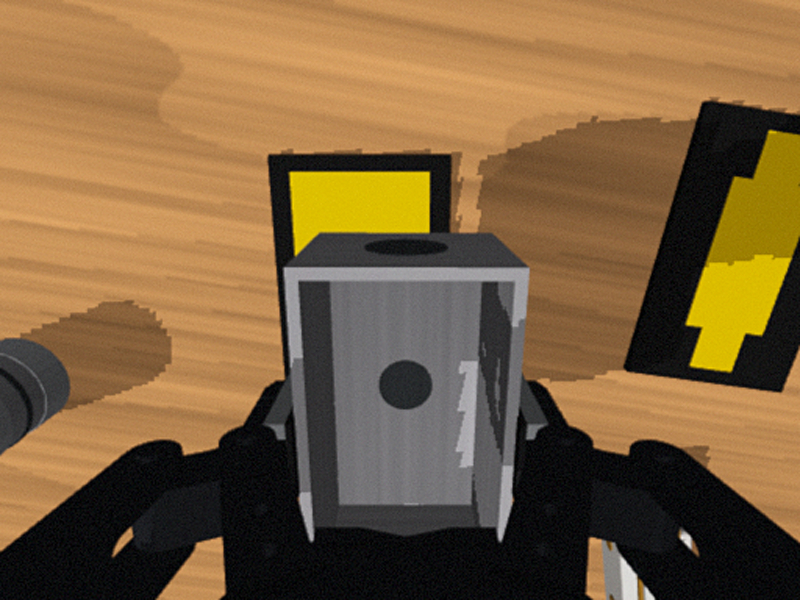

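```bash
python3 -c "
from h import *
T=np.load('w4.npz')['T'];f,cx,cy,M=C=cam('wrist',T)
u=(np.array([[285,267],[529,267.]])+.5)/1.5625-.5
Ti=np.linalg.inv(T)
for z in(T[2,3]-.1838+.048,T[2,3]-.1838+.050,T[2,3]-.1838+.046):
  w=p2w(C,u,z); t=(w-T[:3,3])@T[:3,:3]; print(z,t*1000,'width',np.linalg.norm(t[0]-t[1]))
y=p2w(C,(np.array([[290,171],[431,171.]])+.5)/1.5625-.5,.005);print((y-T[:3,3])@T[:3,:3]*1000)
"
```

```text
0.10968260366481607 [[ 47.95066149 -26.20325311 135.77127011]
 [ 47.98636485  26.73990038 135.78784724]] width 0.05294316812813233
0.11168260366481607 [[ 48.4209805  -25.70020238 133.77122605]
 [ 48.45599763  26.22536956 133.78748456]] width 0.05192558629204774
0.10768260366481607 [[ 47.48034247 -26.70630384 137.77131416]
 [ 47.51673207  27.25443121 137.78820991]] width 0.053960749964216966
[[ 63.88863214 -47.67484825 240.44033319]
 [ 63.92339322  10.39478755 240.45851737]]
```

>>> {"name": "drive_tool", "arguments": {"motion": [[[0.0136, -0.0195, 0.02, 0, 0, 0], [0.0136, -0.0195, 0.045, 0, 0, 0], [0.0136, -0.0195, 0.045, 0, 0, 0], [0.0136, -0.0195, 0.045, 0, 0, 0]]]}}

```text
t: 6.72
ee_pos: [0.6028, 0.2578, 0.1997]
orientation: [180.0, 0.2, 9.7]
force: [-0.6, -0.0, -1.5]
width: 0.0529
```

```bash
python3 -c "
from h import *
s=arm.observe();print(s['ee_pos'],s['orientation'],s['force'],s['joint_velocities'].round(1))
T=np.load('w4.npz')['T'];p=T[:3,3]+T[:3,:3]@[.0136,-.0195,0];print(p)
print(move([*p[:2],.1885],9.8))"
```

```text
[0.60283854 0.25776112 0.1996636 ] [1.79980871e+02 1.74028873e-01 9.65992121e+00] [-0.59969407 -0.00844101 -1.48066333] [-0.2 -1.9 -1.9  0.2 -0.3  0. ]
[0.60325204 0.25895285 0.24547067]
(array([ 0.0006, -0.0011,  0.0112]), array([ 0.02,  0.17, -0.14]))
```

>>> {"name": "drive_tool", "arguments": {"motion": [[[0.0005, -0.001, 0.011, 0, 0, -0.1], [0.0005, -0.001, 0.011, 0, 0, -0.1], [0.0005, -0.001, 0.011, 0, 0, -0.1], [0.0005, -0.001, 0.011, 0, 0, -0.1]]]}}

```text
t: 7.05
ee_pos: [0.6041, 0.2599, 0.1903]
orientation: [-180.0, -0.1, 9.8]
force: [-0.6, 0.5, -2.3]
width: 0.0537
```

>>> {"name": "drive_tool", "arguments": {"motion": [[[0, 0, 0, 0, 0, 0], [0, 0, 0, 0, 0, 0], [0, 0, 0, 0, 0, 0], [0, 0, 0, 0, 0, 0], [0, 0, 0, 0, 0, 0], [0, 0, -0.03, 0, 0, 0], [0, 0, -0.07, 0, 0, 0], [-0.05, 0.04, -0.11, 0, 0, 0], [-0.07, 0.08, -0.15, 0, 0, 0], [-0.07, 0.08, -0.15, 0, 0, 0], [-0.07, 0.08, -0.15, 0, 0, 0]]], "grip": 0}}

```text
t: 7.97
ee_pos: [0.5482, 0.1671, 0.3442]
orientation: [179.9, -0.4, 9.7]
force: [0.4, -0.5, 1.5]
width: 0.0857
```

```bash
python3 -c "
from h import *
s=arm.observe();print(s['ee_pos'],s['orientation'],s['force'],s['joint_velocities'].round(1))
T=pose(s);im=arm.capture('wrist');np.savez('w5',T=T,im=im)
cv2.imwrite('pics/w5.png',cv2.resize(im[:,:,::-1],(800,600),interpolation=cv2.INTER_CUBIC))
print(move([.484,.096,.27],20.3))"
```

```text
[0.54822493 0.16706477 0.34421091] [179.91939192  -0.36591484   9.73359874] [ 0.43275072 -0.46924969  1.51692423] [-5.1 -8.   4.8  1.8  3.1 -4.7]
(array([-0.0761,  0.0594,  0.0732]), array([  0.09,  -0.37, -10.6 ]))
```

View pics/w5.png

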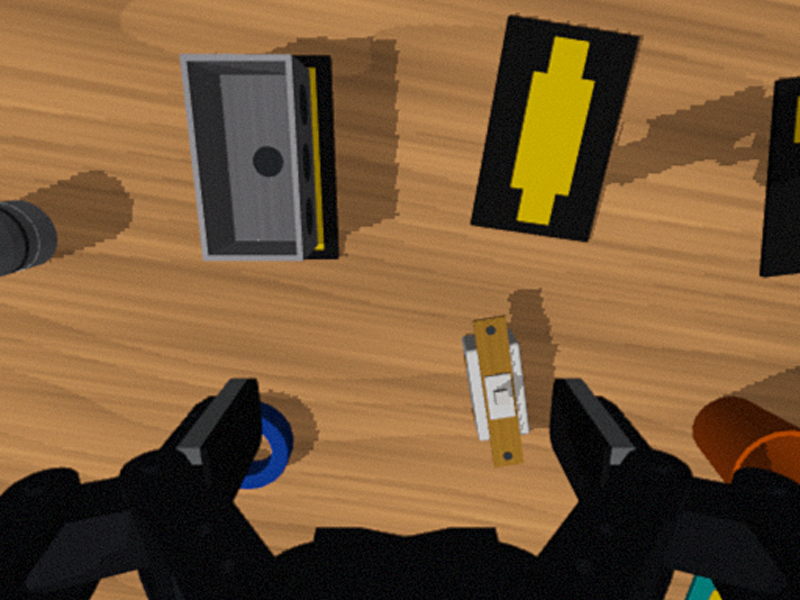

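The box is on its mat, but a visible yellow strip (x≈310–323) on its right needs measuring. The switch screws are at (490,330) and (508,456).

```bash
python3 -c "
from h import *
d=np.load('w5.npz');C=cam('wrist',d['T'])
g=lambda L:(np.array(L,float)+.5)/1.5625-.5
r=p2w(C,g([[181,56],[290,55],[304,259],[205,259]]),.053)[:,:2]*1000
print(r.mean(0),[np.linalg.norm(r[i]-r[i-1]).round(1) for i in range(4)],[np.degrees(np.arctan2(*(a)[::-1])) for a in (r[0]-r[3],r[1]-r[2])])
s=p2w(C,g([[490,330],[508,456]]),.03)*1000;print('sw',s.mean(0),np.degrees(np.arctan2(*(s[0]-s[1])[1::-1])))
s=p2w(C,g([[316,68],[324,250]]),.005)*1000;print('yel right edge',s,'mid',s.mean(0))
c=d['im'][25:180,105:225,::-1];cv2.imwrite('pics/c5.png',cv2.resize(c,None,fx=3.87,fy=3.87,interpolation=cv2.INTER_CUBIC))
"
```

```text
[601.15739558 258.69656438] [np.float64(99.8), np.float64(52.6), np.float64(100.2), np.float64(53.3)] [np.float64(9.925213395210676), np.float64(10.342657699819886)]
sw [483.79582808  94.9948881   30.        ] 20.096666748810225
yel right edge [[657.31259976 237.68037736   5.        ]
 [552.70496417 219.95656      5.        ]] mid [605.00878196 228.81846868   5.        ]
```

View pics/c5.png

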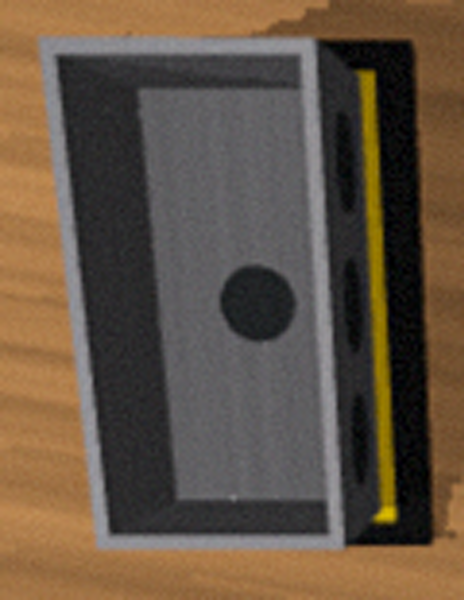

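```bash
python3 -c "
from h import *
d=np.load('w5.npz');C=cam('wrist',d['T'])
x0,y0=105,25
for y in (110,200,300,400,500):
  row=cv2.resize(d['im'][25:180,105:225],None,fx=3.87,fy=3.87,interpolation=cv2.INTER_CUBIC)[y-6:y+7].mean(0)
  ye=row[:,0]-row[:,2]
  i=np.where(ye>ye[300:].max()/2)[0]; i=i[i>330]; a,b=i[0],i[-1]+1
  p=p2w(C,[[(a)/3.87-.5+x0,(y+.5)/3.87-.5+y0],[(b)/3.87-.5+x0,(y+.5)/3.87-.5+y0]],.005)*1000
  q=p-[600.4,258.3,0];c,s=np.cos(np.radians(9.9)),np.sin(np.radians(9.9)); print(y,a,b,'lateral',(-s*q[:,0]+c*q[:,1]).round(1))
"
```

```text
110 362 376 lateral [-26.  -29.3]
200 367 380 lateral [-26.1 -29.2]
300 371 386 lateral [-25.8 -29.5]
400 377 391 lateral [-26.  -29.5]
500 381 464 lateral [-25.7 -46.8]
```

Box error is about 1.2 mm sideways, inside the 2 mm outline margin, so I'm leaving it. Next is the switch.

>>> {"name": "drive_tool", "arguments": {"motion": [[[-0.075, 0.06, 0.09, 0, 0, -10.2], [-0.075, 0.06, 0.09, 0, 0, -10.2], [-0.075, 0.06, 0.09, 0, 0, -10.2], [-0.075, 0.06, 0.09, 0, 0, -10.2], [-0.075, 0.06, 0.09, 0, 0, -10.2], [-0.075, 0.06, 0.09, 0, 0, -10.2], [-0.075, 0.06, 0.09, 0, 0, -10.2]]]}}

```text
t: 8.6
ee_pos: [0.4865, 0.0981, 0.2508]
orientation: [179.9, -0.2, 20.1]
force: [0.6, -0.5, -0.3]
width: 0.0852
```

```bash
python3 -c "
from h import *
s=arm.observe();print(s['ee_pos'],s['orientation'],s['force'],s['joint_velocities'].round(1))
print(move([.484,.0955,.177],20.1))"
```

```text
[0.48646246 0.09805892 0.25076882] [ 1.79948801e+02 -1.70729226e-01  2.00772108e+01] [ 0.63570268 -0.52474454 -0.25773541] [ 0.3 -0.4 -0.5 -0.1  0.  -0.1]
(array([-0.0034,  0.0015,  0.0738]), array([ 0.05, -0.17, -0.02]))
```

>>> {"name": "drive_tool", "arguments": {"motion": [[[-0.0034, 0.0015, 0.035, 0, -0.17, 0], [-0.0034, 0.0015, 0.073, 0, -0.17, 0], [-0.0034, 0.0015, 0.073, 0, -0.17, 0], [-0.0034, 0.0015, 0.073, 0, -0.17, 0], [-0.0034, 0.0015, 0.073, 0, -0.17, 0]]]}}

```text
t: 9.02
ee_pos: [0.4839, 0.0953, 0.1787]
orientation: [179.9, -0.0, 20.1]
force: [0.6, 1.0, 1.2]
width: 0.0857
```

>>> {"name": "drive_tool", "arguments": {"motion": [[[0, 0, 0, 0, 0, 0], [0, 0, 0, 0, 0, 0], [0, 0, 0, 0, 0, 0], [0, 0, 0, 0, 0, 0], [0, 0, 0, 0, 0, 0], [0, 0, 0, 0, 0, 0], [0, 0, 0, 0, 0, 0], [0, 0, 0, 0, 0, 0], [0, 0, 0, 0, 0, 0], [0, 0, 0, 0, 0, 0]]], "grip": 1, "grip_force": 30}}

```text
t: 9.85
ee_pos: [0.4828, 0.0948, 0.1776]
orientation: [180.0, 0.1, 20.0]
force: [-1.8, 1.2, 6.7]
width: 0.0335
```

```bash
python3 -c "
from h import *
s=arm.observe();print(s['ee_pos'],s['orientation'],s['force'],s['joint_velocities'].round(1),s['width'])
print(move([.6447,.0955,.24],1.4))"
```

```text
[0.48284885 0.09479486 0.17758003] [1.79971381e+02 9.04126413e-02 2.00338396e+01] [-1.82209381  1.20203558  6.72762876] [ 0.  -0.  -0.   0.  -0.   0.1] 0.03348249538735963
(array([ 0.1522,  0.0548, -0.0626]), array([ 0.04,  0.08, 18.63]))
```

Now lift and move over the switch mat, stopping high to check the offset.

>>> {"name": "drive_tool", "arguments": {"motion": [[[0, 0, -0.04, 0, 0, 0], [0, 0, -0.075, 0, 0, 0], [0.152, 0.055, -0.075, 0, 0, 18.6], [0.152, 0.055, -0.075, 0, 0, 18.6], [0.152, 0.055, -0.075, 0, 0, 18.6], [0.152, 0.055, -0.075, 0, 0, 18.6], [0.152, 0.055, -0.075, 0, 0, 18.6], [0.152, 0.055, -0.075, 0, 0, 18.6], [0.152, 0.055, -0.075, 0, 0, 18.6], [0.152, 0.055, -0.075, 0, 0, 18.6]]]}}

```text
t: 10.68
ee_pos: [0.6429, 0.0954, 0.2504]
orientation: [180.0, 0.3, 1.4]
force: [-0.4, 0.1, -0.5]
width: 0.0337
```

```bash
python3 -c "
from h import *
s=arm.observe();print(s['ee_pos'],s['orientation'],s['force'],s['joint_velocities'].round(1))
T=pose(s);im=arm.capture('wrist');np.savez('w6',T=T,im=im)
c=im[120:384,130:390,::-1];cv2.imwrite('pics/w6.png',cv2.resize(im[:,:,::-1],(800,600),interpolation=cv2.INTER_CUBIC))
print(move([.6447,.0955,.1835],1.4))"
```

```text
[0.64289327 0.09541595 0.25043942] [179.95118729   0.26387253   1.44863856] [-0.43997882  0.06468306 -0.5287556 ] [ 0.1 -0.7  0.4 -0.1 -0.2  0. ]
(array([ 0.0021, -0.    ,  0.0672]), array([0.05, 0.24, 0.05]))
```

View pics/w6.png

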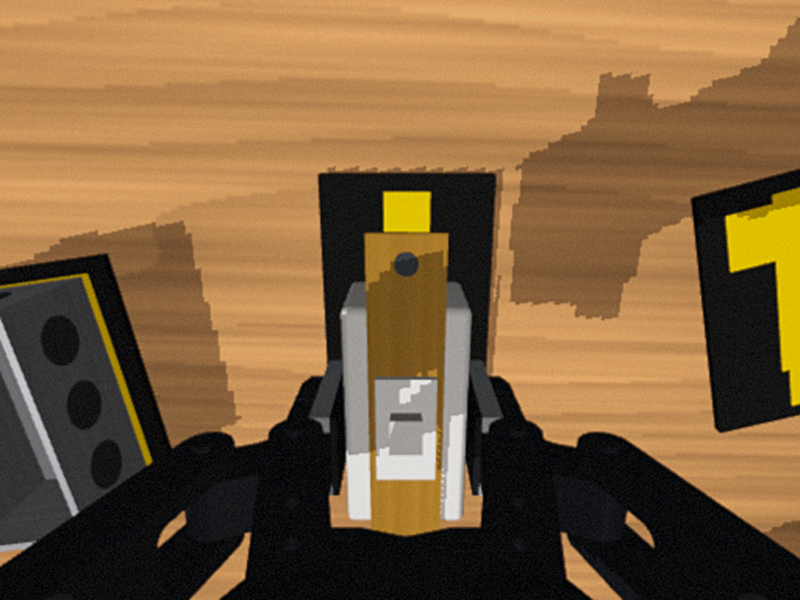

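The strap's front edge is (365–448, 233) and the yellow strip's far edge is (384–431, 191.5).

```bash
python3 -c "
from h import *
T=np.load('w6.npz')['T'];C=cam('wrist',T)
g=lambda L:(np.array(L,float)+.5)/1.5625-.5
f=lambda L,z:((p2w(C,g(L),z)-T[:3,3])@T[:3,:3]*1000).round(1)
print(f([[365,233],[448,233]],T[2,3]-.1776+.029),f([[384,192],[431,191.5]],.005))
print(f([[319,174],[496,174]],.005))
"
```

```text
[[ 53.3  -9.7 148.3]
 [ 53.3  10.1 148.4]] [[ 55.   -9.3 245.2]
 [ 55.2  10.7 245.2]]
[[ 62.5 -36.6 245.1]
 [ 62.5  38.1 245.2]]
```

>>> {"name": "drive_tool", "arguments": {"motion": [[[0.0016, 0.0004, 0.03, 0, 0.2, 0], [0.0016, 0.0004, 0.055, 0, 0.2, 0], [0.0016, 0.0004, 0.055, 0, 0.2, 0], [0.0016, 0.0004, 0.055, 0, 0.2, 0]]]}}

```text
t: 11.07
ee_pos: [0.6441, 0.095, 0.1948]
orientation: [180.0, 0.2, 1.4]
force: [1.4, 0.4, 0.2]
width: 0.0334
```

```bash
python3 -c "
from h import *
s=arm.observe();print(s['ee_pos'],s['force'],s['joint_velocities'].round(1))
T=np.load('w6.npz')['T'];p=T[:3,3]+T[:3,:3]@[.0016,.0004,0];print(p)
print(move([*p[:2],.1835],1.4))"
```

```text
[0.64409738 0.09500949 0.1947982 ] [1.429212   0.43476183 0.158741  ] [ 0.  -2.1 -2.8  0.1 -0.2  0.1]
[0.64450286 0.09505653 0.25043239]
(array([ 0.0004, -0.    ,  0.0113]), array([0.04, 0.19, 0.04]))
```

>>> {"name": "drive_tool", "arguments": {"motion": [[[0.0002, 0, 0.0105, 0, 0.1, 0], [0.0002, 0, 0.0105, 0, 0.1, 0], [0.0002, 0, 0.0105, 0, 0.1, 0], [0.0002, 0, 0.0105, 0, 0.1, 0]]]}}

```text
t: 11.4
ee_pos: [0.6461, 0.0949, 0.1866]
orientation: [179.9, -0.2, 1.4]
force: [-0.7, -0.1, -0.8]
width: 0.0338
```

>>> {"name": "drive_tool", "arguments": {"motion": [[[0, 0, 0, 0, 0, 0], [0, 0, 0, 0, 0, 0], [0, 0, 0, 0, 0, 0], [0, 0, 0, 0, 0, 0], [0, 0, 0, 0, 0, 0], [0, 0, -0.03, 0, 0, 0], [0, 0, -0.07, 0, 0, 0], [0, 0, -0.11, 0, 0, 0], [-0.05, -0.1, -0.14, 0, 0, 0], [-0.05, -0.1, -0.14, 0, 0, 0], [-0.05, -0.1, -0.14, 0, 0, 0], [-0.05, -0.1, -0.14, 0, 0, 0]]], "grip": 0}}

```text
t: 12.4
ee_pos: [0.5909, 0.198, 0.3277]
orientation: [-179.9, -0.3, 1.7]
force: [0.6, -0.2, 0.2]
width: 0.0855
```

```bash
python3 -c "
from h import *
s=arm.observe();print(s['ee_pos'],s['orientation'],s['force'],s['joint_velocities'].round(1))
T=pose(s);im=arm.capture('wrist');np.savez('w7',T=T,im=im)
cv2.imwrite('pics/w7.png',cv2.resize(im[:,:,::-1],(800,600),interpolation=cv2.INTER_CUBIC))
print(move([.5307,.4105,.28],1.4))"
```

```text
[0.59093806 0.19795851 0.3276519 ] [-179.94685612   -0.28241619    1.72280052] [ 0.62278865 -0.21681032  0.24559138] [-3.9  2.3 -0.5 -2.6 -1.8 -3.1]
(array([-0.0551, -0.2161,  0.0463]), array([ 0.03, -0.26,  0.27]))
```

View pics/w7.png

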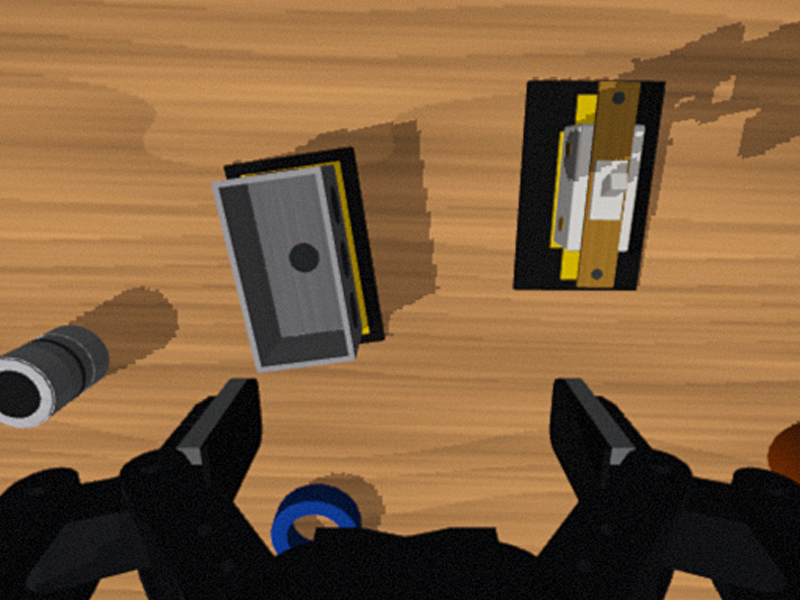

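Switch sits on its mat, with screws at (619,98) and (597,274). The coupling is at the left edge with its top ring at (18,392).

```bash
python3 -c "
from h import *
d=np.load('w7.npz');C=cam('wrist',d['T'])
g=lambda L:(np.array(L,float)+.5)/1.5625-.5
s=p2w(C,g([[619,98],[597,274]]),.035)*1000;print('sw',s.mean(0),np.degrees(np.arctan2(*(s[0]-s[1])[1::-1])))
m=p2w(C,g([[528,81],[665,81.5],[636.5,290],[514,289.5]]),.005)*1000;print('mat',m.mean(0),np.degrees(np.arctan2(*(m[0]-m[3])[1::-1])),np.degrees(np.arctan2(*(m[1]-m[2])[1::-1])))
print(p2w(C,g([[18,392]]),.054))
"
```

```text
sw [647.56697767  94.88773706  35.        ] 1.0332873522726176
mat [644.64390086  95.57844037   5.        ] 1.587401236071068 1.7386041476425542
[[0.53147057 0.40778072 0.054     ]]
```

>>> {"name": "drive_tool", "arguments": {"motion": [[[-0.055, -0.2, 0.03, 0, 0, 0], [-0.055, -0.2, 0.03, 0, 0, 0], [-0.055, -0.2, 0.03, 0, 0, 0], [-0.055, -0.2, 0.03, 0, 0, 0], [-0.055, -0.2, 0.03, 0, 0, 0], [-0.055, -0.2, 0.03, 0, 0, 0], [-0.055, -0.2, 0.03, 0, 0, 0], [-0.055, -0.2, 0.03, 0, 0, 0]]]}}

```text
t: 13.12
ee_pos: [0.5335, 0.3916, 0.2944]
orientation: [179.9, -0.1, 1.4]
force: [-0.1, -0.6, 0.1]
width: 0.0854
```

```bash
python3 -c "
from h import *
s=arm.observe();print(s['ee_pos'],s['orientation'],s['joint_velocities'].round(1))
T=pose(s);im=arm.capture('wrist');np.savez('w8',T=T,im=im);C=cam('wrist',T)
g=cv2.cvtColor(im,cv2.COLOR_RGB2GRAY); e=w2p(C,[.5307,.4105,.054])[0];print(e)
x,y=e.astype(int); c=im[y-50:y+50,x-60:x+60,::-1]; cv2.imwrite('pics/c8.png',cv2.resize(c,None,fx=5,fy=5,interpolation=cv2.INTER_CUBIC));print(x-60,y-50)
print(move([.5307,.4105,.182],1.4))"
```

```text
[0.53346351 0.39159748 0.29438928] [ 1.79899655e+02 -1.12245341e-01  1.41836664e+00] [-1.5 -0.8  0.3  0.2  0.   0. ]
[231.88660328 206.90813276]
171 156
(array([-0.0029, -0.0197,  0.1127]), array([ 0.08, -0.13, -0.05]))
```

View pics/c8.png

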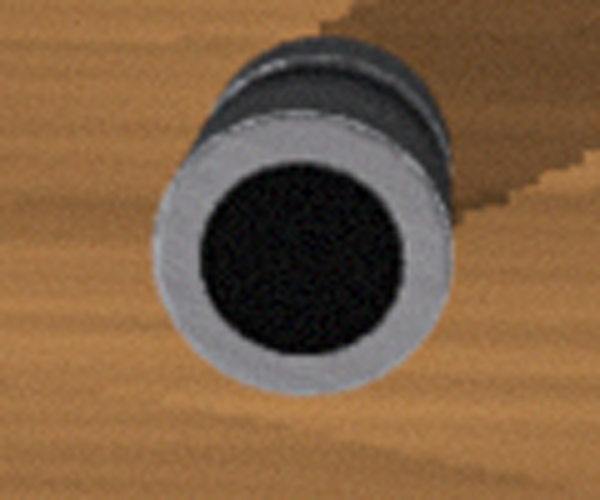

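>>> {"name": "drive_tool", "arguments": {"motion": [[[-0.0024, -0.0205, 0.03, 0, 0, 0], [-0.0024, -0.0205, 0.07, 0, 0, 0], [-0.0024, -0.0205, 0.111, 0, 0, 0], [-0.0024, -0.0205, 0.111, 0, 0, 0], [-0.0024, -0.0205, 0.111, 0, 0, 0], [-0.0024, -0.0205, 0.111, 0, 0, 0]]]}}

```text
t: 13.67
ee_pos: [0.532, 0.412, 0.1863]
orientation: [-180.0, -0.3, 1.3]
force: [0.1, -0.5, 0.8]
width: 0.0852
```

>>> {"name": "drive_tool", "arguments": {"motion": [[[0, 0, 0, 0, 0, 0], [0, 0, 0, 0, 0, 0], [0, 0, 0, 0, 0, 0], [0, 0, 0, 0, 0, 0], [0, 0, 0, 0, 0, 0], [0, 0, 0, 0, 0, 0], [0, 0, 0, 0, 0, 0], [0, 0, 0, 0, 0, 0], [0, 0, 0, 0, 0, 0], [0, 0, 0, 0, 0, 0]]], "grip": 1, "grip_force": 50}}

```text
t: 14.5
ee_pos: [0.5311, 0.413, 0.1861]
orientation: [-180.0, -0.3, 1.5]
force: [0.4, -1.8, 6.8]
width: 0.041
```

```bash
python3 -c "
from h import *
s=arm.observe();print(s['ee_pos'],s['orientation'],s['force'],s['joint_velocities'].round(1),s['width'])
print(move([.5112,-.4167,.33],-10), w2p(cam('wrist'),[.5312,.411,.054]))"
```

```text
[0.53111203 0.41300562 0.18611418] [-179.99658925   -0.29830758    1.45091663] [ 0.39206286 -1.78388434  6.832793  ] [-0.   0.   0.1  0.1 -0.1 -0. ] 0.041048562717027774
(array([-0.0402,  0.8289, -0.1441]), array([-0.03, -0.3 , 11.45])) [[264.82135298 300.43674332]]
```

>>> {"name": "drive_tool", "arguments": {"motion": [[[0, 0, -0.04, 0, 0, 0], [0, 0, -0.08, 0, 0, 0], [0, 0, -0.12, 0, 0, 0], [0, 0.4, -0.14, 0, 0, 0], [0, 0.4, -0.14, 0, 0, 0], [0, 0.4, -0.14, 0, 0, 0], [0, 0.4, -0.14, 0, 0, 0], [0, 0.4, -0.14, 0, 0, 0], [0, 0.4, -0.14, 0, 0, 0], [0, 0.4, -0.14, 0, 0, 0], [0, 0.4, -0.14, 0, 0, 0], [0, 0.4, -0.14, 0, 0, 0]]]}}

```text
t: 15.5
ee_pos: [0.5387, 0.0366, 0.3232]
orientation: [180.0, -0.1, 1.5]
force: [0.9, 1.0, -1.1]
width: 0.041
```

>>> {"name": "drive_tool", "arguments": {"motion": [[[-0.03, 0.45, 0, 0, 0, 0], [-0.03, 0.45, 0, 0, 0, 0], [-0.03, 0.45, 0, 0, 0, 0], [-0.03, 0.45, 0, 0, 0, 0], [-0.03, 0.45, 0, 0, 0, 0], [-0.03, 0.45, 0, 0, 0, 0], [-0.03, 0.45, 0, 0, 0, 0], [-0.03, 0.45, 0, 0, 0, 0], [-0.03, 0.45, 0, 0, 0, 0], [-0.03, 0.45, 0, 0, 0, 0], [-0.03, 0.45, 0, 0, 0, 0], [-0.03, 0.45, 0, 0, 0, 0]]]}}

```text
t: 16.5
ee_pos: [0.5193, -0.418, 0.3236]
orientation: [179.8, -0.2, 1.1]
force: [0.6, 0.4, -1.7]
width: 0.0409
```

```bash
python3 -c "
from h import *
s=arm.observe();print(s['ee_pos'],s['orientation'],s['force'],s['joint_velocities'].round(1),s['width'])
print(move([.5112,-.4167,.235],1.4))"
```

```text
[ 0.51925547 -0.41800501  0.32361074] [179.75642455  -0.18212395   1.13051258] [ 0.58696786  0.36300234 -1.65326854] [ 3.9 -2.5  4.1  2.5  1.7  2.4] 0.040912542156180856
(array([-0.0083, -0.0018,  0.0886]), array([ 0.24, -0.18, -0.27]))
```

>>> {"name": "drive_tool", "arguments": {"motion": [[[-0.008, -0.0015, 0.04, 0, 0, 0], [-0.008, -0.0015, 0.075, 0, 0, 0], [-0.008, -0.0015, 0.075, 0, 0, 0], [-0.008, -0.0015, 0.075, 0, 0, 0], [-0.008, -0.0015, 0.075, 0, 0, 0], [-0.008, -0.0015, 0.075, 0, 0, 0], [-0.008, -0.0015, 0.075, 0, 0, 0], [-0.008, -0.0015, 0.075, 0, 0, 0]]]}}

```text
t: 17.17
ee_pos: [0.5135, -0.4114, 0.2506]
orientation: [179.8, -0.3, 1.5]
force: [-0.5, 0.1, -1.5]
width: 0.041
```

```bash
python3 -c "
from h import *
s=arm.observe();print(s['ee_pos'],s['orientation'],s['force'],s['joint_velocities'].round(1),s['width'])
T=pose(s);im=arm.capture('wrist');np.savez('w9',T=T,im=im)
cv2.imwrite('pics/w9.png',cv2.resize(im[:,:,::-1],(800,600),interpolation=cv2.INTER_CUBIC))
print(move([.5112,-.4167,.1925],1.4))"
```

```text
[ 0.51346245 -0.41144804  0.25061558] [179.78591902  -0.27206534   1.45937364] [-0.50029631  0.09268674 -1.46602192] [-0.1  0.5  0.7  0.  -0.2  0. ] 0.04097550085275821
(array([-0.0025,  0.0051,  0.0576]), array([ 0.17, -0.24,  0.06]))
```

View pics/w9.png

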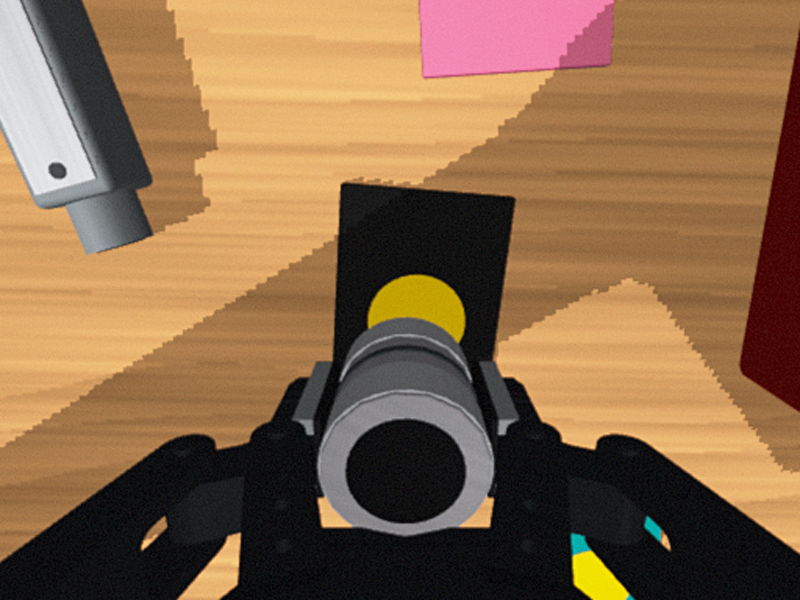

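Coupling ring centre is about (406,464). The yellow disc spans x 368–466, with its top at (417,275).

```bash
python3 -c "
from h import *
T=np.load('w9.npz')['T'];C=cam('wrist',T)
g=lambda L:(np.array(L,float)+.5)/1.5625-.5
f=lambda L,z:((p2w(C,g(L),z)-T[:3,3])@T[:3,:3]*1000).round(1)
print(f([[406,464],[318,464],[494,464],[406,390],[406,535],[406,471]],T[2,3]-.1861+.054),f([[417,275],[368,318],[466,318]],.005))
"
```

```text
[[ 9.000e-01  1.000e-01  1.321e+02]
 [ 1.000e+00 -2.080e+01  1.320e+02]
 [ 9.000e-01  2.100e+01  1.322e+02]
 [ 2.030e+01  1.000e-01  1.322e+02]
 [-1.950e+01  1.000e-01  1.320e+02]
 [-1.000e+00  1.000e-01  1.321e+02]] [[ 18.4   5.1 245.7]
 [ -1.9 -17.3 245.5]
 [ -1.9  27.8 245.7]]
```

>>> {"name": "drive_tool", "arguments": {"motion": [[[-0.0037, 0.0051, 0.025, 0, 0, 0], [-0.0037, 0.0051, 0.048, 0, 0, 0], [-0.0037, 0.0051, 0.048, 0, 0, 0], [-0.0037, 0.0051, 0.048, 0, 0, 0], [-0.0037, 0.0051, 0.048, 0, 0, 0], [-0.0037, 0.0051, 0.048, 0, 0, 0], [-0.0037, 0.0051, 0.048, 0, 0, 0], [-0.0037, 0.0051, 0.048, 0, 0, 0]]]}}

```text
t: 17.88
ee_pos: [0.5098, -0.4166, 0.2017]
orientation: [179.8, -0.2, 1.4]
force: [-0.3, -0.1, -2.0]
width: 0.0411
```

```bash
python3 -c "
from h import *
s=arm.observe();print(s['ee_pos'],s['orientation'],s['force'],s['joint_velocities'].round(1))
T=np.load('w9.npz')['T'];p=T[:3,3]+T[:3,:3]@[-.0037,.0051,0];print(p)
print(move([*p[:2],.1915],1.4))"
```

```text
[ 0.50979439 -0.4166278   0.20174982] [179.84805702  -0.21971735   1.44655102] [-0.28471611 -0.11562059 -1.98095398] [ 0.   0.4  0.4  0.1 -0.1 -0.1]
[ 0.50989348 -0.41664059  0.25061707]
(array([ 0.0001, -0.    ,  0.0103]), array([ 0.15, -0.22,  0.05]))
```

>>> {"name": "drive_tool", "arguments": {"motion": [[[0, 0, 0.01, 0, 0, 0], [0, 0, 0.01, 0, 0, 0], [0, 0, 0.01, 0, 0, 0], [0, 0, 0.01, 0, 0, 0], [0, 0, 0.01, 0, 0, 0], [0, 0, 0.01, 0, 0, 0]]]}}

```text
t: 18.38
ee_pos: [0.5097, -0.4168, 0.191]
orientation: [179.9, -0.2, 1.4]
force: [0.7, -2.7, 4.0]
width: 0.0412
```

>>> {"name": "drive_tool", "arguments": {"motion": [[[0, 0, 0, 0, 0, 0], [0, 0, 0, 0, 0, 0], [0, 0, 0, 0, 0, 0], [0, 0, 0, 0, 0, 0], [0, 0, 0, 0, 0, 0], [0, 0, -0.03, 0, 0, 0], [0, 0, -0.07, 0, 0, 0], [0, 0, -0.11, 0, 0, 0], [0.04, -0.06, -0.14, 0, 0, 0], [0.04, -0.06, -0.14, 0, 0, 0], [0.04, -0.06, -0.14, 0, 0, 0], [0.04, -0.06, -0.14, 0, 0, 0]]], "grip": 0}}

```text
t: 19.38
ee_pos: [0.5484, -0.3539, 0.3315]
orientation: [179.9, -0.2, 1.6]
force: [-0.4, -0.2, -0.8]
width: 0.0854
```

>>> {"name": "drive_tool", "arguments": {"motion": [[[0, 0, 0, 0, 0, 0], [0, 0, 0, 0, 0, 0], [0, 0, 0, 0, 0, 0]]]}}

```text
t: 19.63
ee_pos: [0.5468, -0.3559, 0.3291]
orientation: [-180.0, -0.0, 1.4]
force: [0.5, -0.3, -0.2]
width: 0.0855
```

```bash
python3 -c "
from h import *
s=arm.observe();print(s['ee_pos'],s['orientation'],s['force'],s['joint_velocities'].round(1))
T=pose(s);im=arm.capture('wrist');np.savez('w10',T=T,im=im)
cv2.imwrite('pics/w10.png',cv2.resize(im[:,:,::-1],(800,600),interpolation=cv2.INTER_CUBIC))
print(move([.591,-.280,.25],16))"
```

```text
[ 0.54681201 -0.35594159  0.32905115] [-1.79972485e+02 -4.51956304e-02  1.36044081e+00] [ 0.45074458 -0.32204447 -0.18063825] [-0.1 -0.  -0.1 -0.  -0.   0.1]
(array([ 0.0458, -0.0749,  0.0793]), array([-1.000e-02, -6.000e-02, -1.464e+01]))
```

View pics/w10.png

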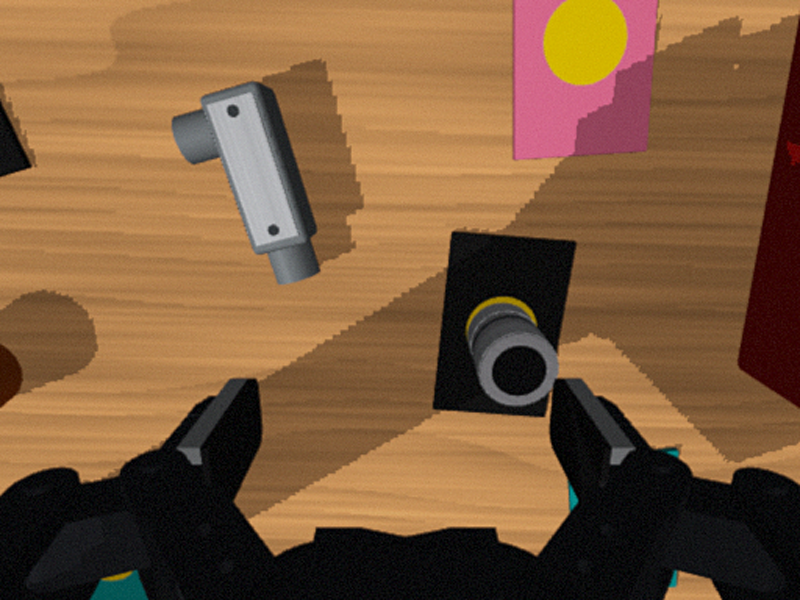

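```bash
python3 -c "
from h import *
d=np.load('w10.npz');T=d['T'];C=cam('wrist',T)
g=lambda L:(np.array(L,float)+.5)/1.5625-.5
f=lambda L,z:(p2w(C,g(L),z)*1000).round(1)[:,:2]
print('ring',f([[474,367],[558,367],[516,328],[516,407],[517,371]],.059))
print('mat',f([[453,232],[576,241],[545.5,417],[433,408]],.005).mean(0))
print('disc top',f([[500,296],[466,326],[537.5,323]],.005))
s=p2w(C,g([[233,111],[273,230]]),.035)*1000;b=s.mean(0)[:2];a=np.arctan2(*(s[0]-s[1])[1::-1]);print('elb block',b,np.degrees(a),'grasp',b-16*np.array([np.cos(a),np.sin(a)]))
c=f([[202,99],[255,247]],.034);print('edge',np.degrees(np.arctan2(*(c[0]-c[1])[::-1])))
c=d['im'][135:275,265:380,::-1];cv2.imwrite('pics/c10.png',cv2.resize(c,None,fx=4,fy=4,interpolation=cv2.INTER_CUBIC))
"
```

```text
ring [[ 510.2 -392.8]
 [ 511.3 -437.1]
 [ 532.6 -413. ]
 [ 487.1 -417. ]
 [ 508.4 -415.7]]
mat [ 511.9 -417.2]
disc top [[ 533.8 -414.6]
 [ 513.5 -394.7]
 [ 516.6 -439.6]]
elb block [ 606.05725616 -275.53386958] 15.904886457343366 grasp [ 590.6697691  -279.91852941]
edge 16.331151876070955
```

View pics/c10.png

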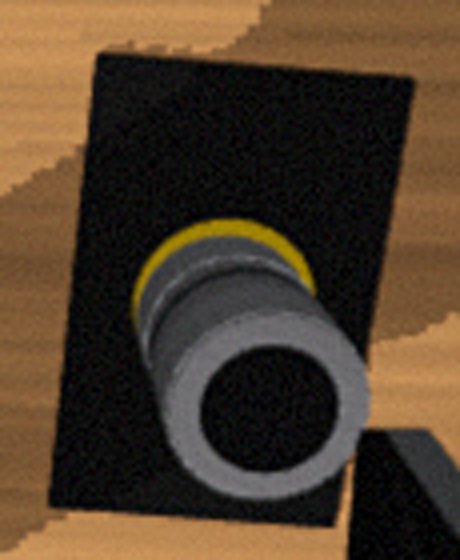

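```bash
cat > meas.py <<'E'
from h import *
def yel(im):
    h=cv2.cvtColor(im,cv2.COLOR_RGB2HSV); return ((abs(h[...,0].astype(int)-26)<6)&(h[...,1]>170)&(h[...,2]>60)).astype(np.uint8)
def rectify(im,C,g,z=.005,S=4,r=.09):
    q=w2p(C,np.array([[g[0]+dx,g[1]+dy,z] for dx,dy in((r,r),(r,-r),(-r,-r),(-r,r))]))
    c=int(2*r*1000*S); return cv2.warpPerspective(im,cv2.getPerspectiveTransform(q.astype(np.float32),np.float32([[0,0],[c,0],[c,c],[0,c]])),(c,c),flags=cv2.INTER_CUBIC)
E
python3 - <<'E'
from meas import *
d=np.load('w10.npz');C=cam('wrist',d['T'])
r=rectify(d['im'],C,(.5112,-.4167)); m=yel(r)
# image: up=+x, left=+y, 4px/mm, centre 360
for col in range(300,421,20):
    i=np.where(m[:,col])[0]
    if len(i): print('y',(360-col)/4,'x from',(360-i.max())/4,'to',(360-i.min())/4)
for row in range(290,350,15):
    i=np.where(m[row])[0]; 
    if len(i): print('x',(360-row)/4,'y from',(360-i.min())/4,'..',(360-i.max())/4)
E
```

```text
y 15.0 x from 12.25 to 17.0
y 10.0 x from 16.25 to 20.25
y 5.0 x from 18.25 to 22.0
y 0.0 x from 18.75 to 22.5
y -5.0 x from 18.0 to 22.25
y -10.0 x from 16.25 to 20.5
y -15.0 x from 12.5 to 17.0
x 17.5 y from 14.25 .. -14.5
x 13.75 y from 17.75 .. -18.5
x 10.0 y from 20.25 .. -20.5
x 6.25 y from 21.5 .. -22.0
```

Coupling sits 2.5 mm short in x and is exact in y. I'll re-grip it and correct.

```bash
python3 -c "
from h import *
print(move([.5097,-.4168,.250],1.4))"
```

```text
(array([-0.0387,  0.0599,  0.0792]), array([-0.02, -0.06, -0.04]))
```

>>> {"name": "drive_tool", "arguments": {"motion": [[[-0.0387, 0.06, 0, 0, 0, 0], [-0.0387, 0.06, 0, 0, 0, 0], [-0.0387, 0.06, 0.03, 0, 0, 0], [-0.0387, 0.06, 0.06, 0, 0, 0], [-0.0387, 0.06, 0.1, 0, 0, 0], [-0.0387, 0.06, 0.137, 0, 0, 0], [-0.0387, 0.06, 0.137, 0, 0, 0], [-0.0387, 0.06, 0.137, 0, 0, 0], [-0.0387, 0.06, 0.137, 0, 0, 0], [-0.0387, 0.06, 0.137, 0, 0, 0], [-0.0387, 0.06, 0.137, 0, 0, 0], [-0.0387, 0.06, 0.137, 0, 0, 0]]]}}

```text
t: 20.68
ee_pos: [0.5113, -0.417, 0.1959]
orientation: [179.8, -0.3, 1.4]
force: [-0.3, -0.3, -0.3]
width: 0.0852
```

>>> {"name": "drive_tool", "arguments": {"motion": [[[0, 0, 0, 0, 0, 0], [0, 0, 0, 0, 0, 0], [0, 0, 0, 0, 0, 0], [0, 0, 0, 0, 0, 0], [0, 0, 0, 0, 0, 0], [0, 0, 0, 0, 0, 0], [0, 0, 0, 0, 0, 0], [0, 0, 0, 0, 0, 0]]], "grip": 1}}

```text
t: 21.35
ee_pos: [0.5109, -0.4165, 0.1937]
orientation: [179.9, -0.2, 1.4]
force: [-0.3, -0.2, 3.3]
width: 0.0408
```

>>> {"name": "drive_tool", "arguments": {"motion": [[[0, 0, -0.01, 0, 0, 0], [0.0025, 0, -0.01, 0, 0, 0], [0.0025, 0, -0.01, 0, 0, 0], [0.0025, 0, -0.01, 0, 0, 0], [0.0025, 0, -0.01, 0, 0, 0], [0.0025, 0, -0.01, 0, 0, 0], [0.0025, 0, -0.01, 0, 0, 0]]]}}

```text
t: 21.93
ee_pos: [0.513, -0.4161, 0.203]
orientation: [180.0, -0.1, 1.4]
force: [0.7, 0.1, -0.2]
width: 0.0409
```

```bash
python3 -c "
from h import *
s=arm.observe();print(s['ee_pos'],s['orientation'],s['force'],s['joint_velocities'].round(1))"
```

```text
[ 0.51304101 -0.41610467  0.20296506] [ 1.79975359e+02 -1.14018737e-01  1.43706047e+00] [ 0.67298726  0.05758005 -0.16435901] [-0.1 -0.  -0.2 -0.1  0.  -0. ]
```

>>> {"name": "drive_tool", "arguments": {"motion": [[[0.0003, 0.0005, 0.0092, 0, 0, 0], [0.0003, 0.0005, 0.0092, 0, 0, 0], [0.0003, 0.0005, 0.0092, 0, 0, 0], [0.0003, 0.0005, 0.0092, 0, 0, 0], [0.0003, 0.0005, 0.0092, 0, 0, 0], [0.0003, 0.0005, 0.0092, 0, 0, 0]]]}}

```text
t: 22.43
ee_pos: [0.5133, -0.4165, 0.1937]
orientation: [180.0, -0.1, 1.4]
force: [0.2, -0.5, -1.0]
width: 0.0409
```

>>> {"name": "drive_tool", "arguments": {"motion": [[[0, 0, 0, 0, 0, 0], [0, 0, 0, 0, 0, 0], [0, 0, 0, 0, 0, 0], [0, 0, 0, 0, 0, 0], [0, 0, 0, 0, 0, 0], [0, 0, -0.03, 0, 0, 0], [0, 0, -0.07, 0, 0, 0], [0, 0, -0.11, 0, 0, 0], [0.035, -0.06, -0.14, 0, 0, 0], [0.035, -0.06, -0.14, 0, 0, 0], [0.035, -0.06, -0.14, 0, 0, 0], [0.035, -0.06, -0.14, 0, 0, 0]]], "grip": 0}}

```text
t: 23.43
ee_pos: [0.5474, -0.3547, 0.3355]
orientation: [179.8, -0.2, 1.6]
force: [0.7, 0.3, -0.5]
width: 0.0855
```

>>> {"name": "drive_tool", "arguments": {"motion": [[[0, 0, 0, 0, 0, 0], [0, 0, 0, 0, 0, 0], [0, 0, 0, 0, 0, 0]]]}}

```text
t: 23.68
ee_pos: [0.546, -0.3565, 0.3329]
orientation: [-180.0, -0.0, 1.4]
force: [0.4, -0.4, -0.2]
width: 0.0851
```

```bash
python3 - <<'E'
from meas import *
s=arm.observe();print(s['ee_pos'],s['orientation'],s['joint_velocities'].round(1))
T=pose(s);im=arm.capture('wrist');np.savez('w11',T=T,im=im);C=cam('wrist',T)
m=yel(rectify(im,C,(.5112,-.4167)))
for col in range(300,421,20):
    i=np.where(m[:,col])[0]
    if len(i): print('y',(360-col)/4,'x from',(360-i.max())/4,'to',(360-i.min())/4)
for row in range(290,350,15):
    i=np.where(m[row])[0]; 
    if len(i): print('x',(360-row)/4,'y from',(360-i.min())/4,'..',(360-i.max())/4)
print(move([.591,-.280,.25],16))
E
```

```text
[ 0.54595488 -0.35650155  0.332853  ] [-1.79975941e+02 -4.88400418e-02  1.36152926e+00] [-0.  -0.1 -0.2  0.1  0.1 -0. ]
y 15.0 x from 16.5 to 17.0
y 10.0 x from 19.0 to 20.25
y 5.0 x from 20.75 to 22.0
y 0.0 x from 21.0 to 22.75
y -5.0 x from 20.5 to 22.25
y -10.0 x from 18.25 to 20.5
y -15.0 x from 14.25 to 17.25
x 17.5 y from 14.5 .. -14.75
x 13.75 y from 17.75 .. -18.25
x 10.0 y from 20.25 .. -20.75
x 6.25 y from 21.25 .. 20.75
(array([ 0.0467, -0.0754,  0.0831]), array([-1.000e-02, -6.000e-02, -1.464e+01]))
```

>>> {"name": "drive_tool", "arguments": {"motion": [[[0.0467, -0.0754, 0.08, 0, 0, -14.6], [0.0467, -0.0754, 0.08, 0, 0, -14.6], [0.0467, -0.0754, 0.08, 0, 0, -14.6], [0.0467, -0.0754, 0.08, 0, 0, -14.6], [0.0467, -0.0754, 0.08, 0, 0, -14.6], [0.0467, -0.0754, 0.08, 0, 0, -14.6], [0.0467, -0.0754, 0.08, 0, 0, -14.6], [0.0467, -0.0754, 0.08, 0, 0, -14.6], [0.0467, -0.0754, 0.08, 0, 0, -14.6]]]}}

```text
t: 24.48
ee_pos: [0.5916, -0.2804, 0.2555]
orientation: [179.8, -0.2, 16.0]
force: [0.7, -0.7, -0.1]
width: 0.0855
```

```bash
python3 - <<'E'
from h import *
s=arm.observe();print(s['ee_pos'],s['orientation'],s['joint_velocities'].round(1))
print(move([.591,-.280,.178],16))
E
```

```text
[ 0.59156178 -0.2804461   0.25552686] [179.81150632  -0.19743757  15.95809587] [ 0.3  0.2  0.4 -0.  -0.   0. ]
(array([-0.0007, -0.0008,  0.0775]), array([ 0.19, -0.2 , -0.04]))
```

>>> {"name": "drive_tool", "arguments": {"motion": [[[-0.0005, -0.0005, 0.04, 0, 0, 0], [-0.0005, -0.0005, 0.076, 0, 0, 0], [-0.0005, -0.0005, 0.076, 0, 0, 0], [-0.0005, -0.0005, 0.076, 0, 0, 0], [-0.0005, -0.0005, 0.076, 0, 0, 0], [-0.0005, -0.0005, 0.076, 0, 0, 0]]]}}

```text
t: 24.98
ee_pos: [0.5924, -0.2799, 0.1815]
orientation: [179.7, -0.3, 16.0]
force: [0.7, -0.4, 0.1]
width: 0.0856
```

>>> {"name": "drive_tool", "arguments": {"motion": [[[0, 0, 0, 0, 0, 0], [0, 0, 0, 0, 0, 0], [0, 0, 0, 0, 0, 0], [0, 0, 0, 0, 0, 0], [0, 0, 0, 0, 0, 0], [0, 0, 0, 0, 0, 0], [0, 0, 0, 0, 0, 0], [0, 0, 0, 0, 0, 0], [0, 0, 0, 0, 0, 0], [0, 0, 0, 0, 0, 0]]], "grip": 1, "grip_force": 45}}

```text
t: 25.82
ee_pos: [0.5915, -0.2792, 0.1789]
orientation: [179.9, -0.2, 16.0]
force: [-0.8, 0.2, 6.6]
width: 0.031
```

```bash
python3 - <<'E'
from h import *
s=arm.observe();print(s['ee_pos'],s['orientation'],s['force'],s['width'])
# elbow origin estimate & target: keep tool offset rel. to elbow grasp point (x -6,y -10)
e=np.array([.5909,-.2798]);a=np.radians(16.1);R=lambda a:np.array([[np.cos(a),-np.sin(a)],[np.sin(a),np.cos(a)]])
o=R(a).T@(s['ee_pos'][:2]-e)+[-.006,-.010]; o[1]=-.010; print('tcp in elbow frame',o)
b=np.radians(17); t=np.array([.6510,-.0814])+R(b)@o; print(t, move([*t,.25],17+s['orientation'][2]-16.1))
E
```

```text
[ 0.5914965  -0.27917485  0.17887805] [ 1.79872492e+02 -1.56422648e-01  1.60410546e+01] [-0.82366878  0.24165087  6.56788944] 0.03103267347451937
tcp in elbow frame [-0.00525353 -0.01      ]
[ 0.64889974 -0.09249903] (array([ 0.1069, -0.1634, -0.0712]), array([ 0.13, -0.16, -0.9 ]))
```

>>> {"name": "drive_tool", "arguments": {"motion": [[[0, 0, -0.04, 0, 0, 0], [0, 0, -0.075, 0, 0, 0], [0.107, -0.1634, -0.075, 0, 0, -1.0], [0.107, -0.1634, -0.075, 0, 0, -1.0], [0.107, -0.1634, -0.075, 0, 0, -1.0], [0.107, -0.1634, -0.075, 0, 0, -1.0], [0.107, -0.1634, -0.075, 0, 0, -1.0], [0.107, -0.1634, -0.075, 0, 0, -1.0], [0.107, -0.1634, -0.075, 0, 0, -1.0], [0.107, -0.1634, -0.075, 0, 0, -1.0], [0.107, -0.1634, -0.075, 0, 0, -1.0], [0.107, -0.1634, -0.075, 0, 0, -1.0]]]}}

```text
t: 26.82
ee_pos: [0.6484, -0.0937, 0.2529]
orientation: [179.9, -0.1, 16.9]
force: [-0.3, -1.5, -1.9]
width: 0.0315
```

```bash
python3 - <<'E'
from h import *
s=arm.observe();print(s['ee_pos'],s['orientation'],s['joint_velocities'].round(1),s['force'])
print(move([.6489,-.0925,.200],17))
T=pose(s);im=arm.capture('wrist');np.savez('w12',T=T,im=im);
E
```

```text
[ 0.64835854 -0.0937174   0.2528754 ] [ 1.79919875e+02 -9.14380674e-02  1.69280049e+01] [ 0.  -0.2 -0.2  0.1 -0.1  0. ] [-0.31087725 -1.47714731 -1.94785363]
(array([ 0.0008, -0.0011,  0.0529]), array([ 0.08, -0.09, -0.07]))
```

>>> {"name": "drive_tool", "arguments": {"motion": [[[0.0006, -0.001, 0.03, 0, 0, 0], [0.0006, -0.001, 0.058, 0, 0, 0], [0.0006, -0.001, 0.058, 0, 0, 0], [0.0006, -0.001, 0.058, 0, 0, 0], [0.0006, -0.001, 0.058, 0, 0, 0], [0.0006, -0.001, 0.058, 0, 0, 0], [0.0006, -0.001, 0.058, 0, 0, 0], [0.0006, -0.001, 0.058, 0, 0, 0]]]}}

```text
t: 27.53
ee_pos: [0.6497, -0.0915, 0.1969]
orientation: [179.8, -0.2, 17.0]
force: [0.4, -0.1, -1.3]
width: 0.0313
```

```bash
python3 - <<'E'
from h import *
s=arm.observe();print(s['ee_pos'],s['orientation'],s['joint_velocities'].round(1),s['force'])
print(move([.6489,-.0925,.184],17))
E
```

```text
[ 0.64973996 -0.09145569  0.19689601] [179.82065142  -0.24779549  17.03667292] [ 0.1  0.4  0.4 -0.  -0.  -0. ] [ 0.36971459 -0.11126346 -1.25938756]
(array([-0.0012,  0.0007,  0.0129]), array([ 0.18, -0.25,  0.04]))
```

After release I'll back off to a view of the elbow and switch mats. Target TCP is about (0.56, -0.01, 0.42).

>>> {"name": "drive_tool", "arguments": {"motion": [[[-0.0012, 0.0007, 0.0128, 0, 0, 0], [-0.0012, 0.0007, 0.0128, 0, 0, 0], [-0.0012, 0.0007, 0.0128, 0, 0, 0], [-0.0012, 0.0007, 0.0128, 0, 0, 0], [-0.0012, 0.0007, 0.0128, 0, 0, 0], [-0.0012, 0.0007, 0.0128, 0, 0, 0], [-0.0012, 0.0007, 0.0128, 0, 0, 0]]]}}

```text
t: 28.12
ee_pos: [0.6489, -0.0926, 0.1833]
orientation: [179.8, -0.3, 17.0]
force: [3.2, -1.6, 5.0]
width: 0.0309
```

>>> {"name": "drive_tool", "arguments": {"motion": [[[0, 0, 0, 0, 0, 0], [0, 0, 0, 0, 0, 0], [0, 0, 0, 0, 0, 0], [0, 0, 0, 0, 0, 0], [0, 0, 0, 0, 0, 0], [0, 0, -0.03, 0, 0, 0], [0, 0, -0.07, 0, 0, 0], [0, 0, -0.11, 0, 0, 0], [-0.03, -0.09, -0.2, 0, 0, 15], [-0.03, -0.09, -0.2, 0, 0, 15], [-0.03, -0.09, -0.2, 0, 0, 15], [-0.03, -0.09, -0.2, 0, 0, 15]]], "grip": 0}}

```text
t: 29.12
ee_pos: [0.5918, -0.012, 0.3881]
orientation: [179.9, -0.6, 2.2]
force: [1.6, 0.5, 1.3]
width: 0.0855
```

>>> {"name": "drive_tool", "arguments": {"motion": [[[0, 0, 0, 0, 0, 0], [0, 0, 0, 0, 0, 0], [0, 0, 0, 0, 0, 0], [0, 0, 0, 0, 0, 0]]]}}

```text
t: 29.45
ee_pos: [0.5928, -0.0157, 0.38]
orientation: [180.0, 0.1, 2.0]
force: [-0.6, -0.5, -0.5]
width: 0.0856
```

```bash
python3 - <<'E'
from meas import *
s=arm.observe();print(s['ee_pos'],s['orientation'],s['joint_velocities'].round(1))
T=pose(s);im=arm.capture('wrist');np.savez('w13',T=T,im=im);C=cam('wrist',T)
# elbow and switch mats rectified (at mat level), plus wrist view
a=rectify(im,C,(.651,-.0814),S=2);b=rectify(im,C,(.6447,.0955),S=2)
v=cv2.resize(im,(440,330));
top=np.hstack([a,b]); L=np.zeros((360,800,3),np.uint8);L[:,:720]=top[:,:720]
W=np.zeros((600,800,3),np.uint8);W[:360]=L
sc=arm.capture('scene'); W[360:,:320]=cv2.resize(sc,(320,240)); W[360:,330:650]=cv2.resize(im,(320,240))
W=cv2.resize(np.vstack([L]),(800,360)); 
full=np.vstack([W,np.hstack([cv2.resize(sc,(320,240)),cv2.resize(im,(320,240)),np.zeros((240,160,3),np.uint8)])])
cv2.imwrite('pics/fin.png',full[:,:,::-1])
E
```

```text
[ 0.59275152 -0.0156887   0.37995183] [1.79990539e+02 6.41759581e-02 1.97604520e+00] [-0.1  0.  -0.2  0.1  0.1  0.1]
```

View pics/fin.png

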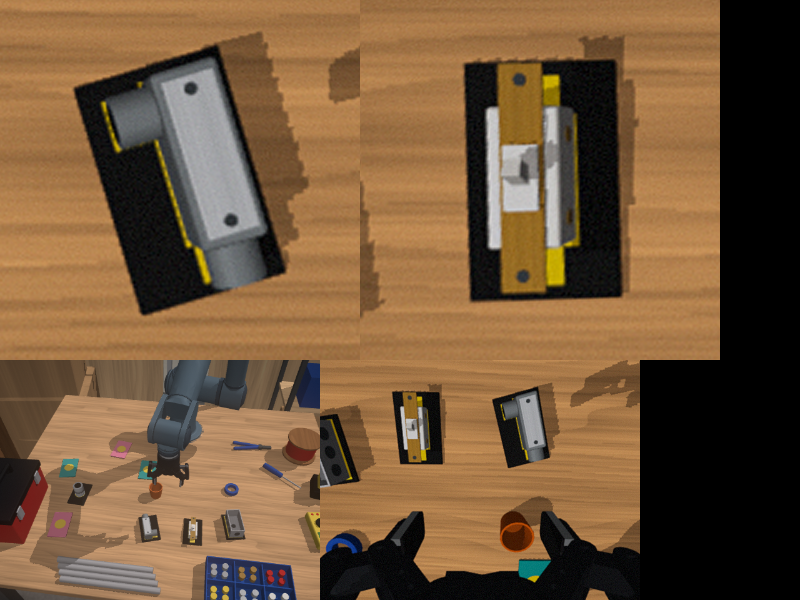

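The elbow is on its mat with the outlet as drawn, screws at (191,89) and (231,220). The switch is on its mat with screws at (519,79) and (523,276), and the cup is standing. Next I'll convert these to poses.

```bash
python3 - <<'E'
from meas import *
d=np.load('w13.npz');T=d['T'];C=cam('wrist',T);o=C[3][:3,3]
def lift(pts,g,z):
    P=np.array([[g[0]+.09-(v+.5)/2000,g[1]+.09-(u+.5)/2000,.005] for u,v in pts])
    return (o+(P-o)*((z-o[2])/(P[:,2]-o[2]))[:,None])[:,:2]*1000
def rep(n,pts,g,z,off,yawp):
    s=lift(pts,g,z);a=np.arctan2(*(s[0]-s[1])[::-1]);R=np.array([[np.cos(a),-np.sin(a)],[np.sin(a),np.cos(a)]])
    c=s.mean(0)-R@off; print(n,c,np.degrees(a),'err mm',(R.T@(c-np.array(g)*1000)).round(1),np.degrees(a)-yawp)
rep('elbow',[(191,89),(231,220)],(.651,-.0814),.040,[10,-10],17)
rep('switch',[(159,79),(163,276)],(.6447,.0955),.035,[0,0],1.4)
# yellow visibility in mat frames
for n,g,y in (('elbow',(.651,-.0814),17.05),('switch',(.6447,.0955),1.4)):
    r=rectify(d['im'],C,g); M=cv2.getRotationMatrix2D((360,360),-y,1); r=cv2.warpAffine(r,M,(720,720)); m=yel(r)
    # up=+x, left=+y
    for x in (-40,-25,-10,0,10,25,36,45):
        i=np.where(m[int(360-4*x)])[0]; 
        if len(i): print(n,'x',x,'y',(360-i.max())/4,(360-i.min())/4,len(i)/4)
    for yy in (-8,0,8,15,20):
        i=np.where(m[:,int(360-4*yy)])[0]
        if len(i): print(n,'y',yy,'x',(360-i.max())/4,(360-i.min())/4,len(i)/4)
E
```

```text
elbow [651.17776234 -81.94142347] 16.979710844586137 err mm [ 0.  -0.6] -0.020289155413863114
switch [647.39513924  94.44054491] 1.1632062452411351 err mm [ 2.7 -1.1] -0.23679375475886477
elbow x -40 y 0.0 4.0 4.25
elbow x -25 y 5.25 7.25 2.25
elbow x -10 y 5.25 7.25 2.25
elbow x 0 y 5.25 7.25 2.25
elbow x 10 y 5.25 7.25 2.25
elbow x 25 y 24.5 27.0 2.75
elbow x 36 y 25.0 27.0 2.25
elbow x 45 y 24.75 27.0 2.5
elbow y 0 x -51.75 -37.5 9.0
switch x -40 y -11.25 -1.25 10.25
switch x -25 y -18.75 -17.25 1.75
switch x -10 y -18.75 -17.5 1.5
switch x 0 y -18.75 -17.25 1.75
switch x 10 y -19.0 -17.5 1.75
switch x 25 y -19.0 -17.75 1.5
switch x 45 y -10.75 -2.25 8.75
switch y -8 x -53.25 52.75 34.5
```

Elbow is within 1 mm. The switch is 2.7 mm too far in +x, so I'll re-grip it and correct.

```bash
python3 -c "
from h import *
print(move([.6465,.0950,.250],1.3))"
```

```text
(array([ 0.0575, -0.1087,  0.1304]), array([0.02, 0.02, 0.68]))
```

>>> {"name": "drive_tool", "arguments": {"motion": [[[0.0575, -0.1087, 0.12, 0, 0, 0.7], [0.0575, -0.1087, 0.12, 0, 0, 0.7], [0.0575, -0.1087, 0.12, 0, 0, 0.7], [0.0575, -0.1087, 0.12, 0, 0, 0.7], [0.0575, -0.1087, 0.12, 0, 0, 0.7], [0.0575, -0.1087, 0.12, 0, 0, 0.7], [0.0575, -0.1087, 0.12, 0, 0, 0.7], [0.0575, -0.1087, 0.12, 0, 0, 0.7]]]}}

```text
t: 30.22
ee_pos: [0.6472, 0.0947, 0.2639]
orientation: [179.9, -0.3, 1.3]
force: [0.2, -0.3, 0.4]
width: 0.086
```

```bash
python3 -c "
from h import *
s=arm.observe();print(s['ee_pos'],s['orientation'],s['joint_velocities'].round(1))
print(move([.6465,.0950,.185],1.3))"
```

```text
[0.64717526 0.09465469 0.26387109] [179.92423634  -0.28611309   1.27387643] [-0.4 -1.1 -0.   0.1  0.   0.2]
(array([-0.0011, -0.0005,  0.0789]), array([ 0.08, -0.29, -0.03]))
```

>>> {"name": "drive_tool", "arguments": {"motion": [[[-0.0005, -0.0003, 0.04, 0, 0, 0], [-0.0005, -0.0003, 0.077, 0, 0, 0], [-0.0005, -0.0003, 0.077, 0, 0, 0], [-0.0005, -0.0003, 0.077, 0, 0, 0], [-0.0005, -0.0003, 0.077, 0, 0, 0], [-0.0005, -0.0003, 0.077, 0, 0, 0], [-0.0005, -0.0003, 0.077, 0, 0, 0]]]}}

```text
t: 30.8
ee_pos: [0.6476, 0.0957, 0.1886]
orientation: [179.9, -0.5, 1.3]
force: [-0.2, -0.2, 0.6]
width: 0.0855
```

>>> {"name": "drive_tool", "arguments": {"motion": [[[0, 0, 0, 0, 0, 0], [0, 0, 0, 0, 0, 0], [0, 0, 0, 0, 0, 0], [0, 0, 0, 0, 0, 0], [0, 0, 0, 0, 0, 0], [0, 0, 0, 0, 0, 0], [0, 0, 0, 0, 0, 0], [0, 0, 0, 0, 0, 0], [0, 0, 0, 0, 0, 0]]], "grip": 1, "grip_force": 30}}

```text
t: 31.55
ee_pos: [0.6464, 0.096, 0.1855]
orientation: [179.9, -0.2, 1.3]
force: [-1.0, 0.5, 2.5]
width: 0.0334
```

>>> {"name": "drive_tool", "arguments": {"motion": [[[0, 0, -0.01, 0, 0, 0], [-0.0027, 0, -0.01, 0, 0, 0], [-0.0027, 0, -0.01, 0, 0, 0], [-0.0027, 0, -0.01, 0, 0, 0], [-0.0027, 0, -0.01, 0, 0, 0], [-0.0027, 0, -0.01, 0, 0, 0], [-0.0027, 0, -0.01, 0, 0, 0]]]}}

```text
t: 32.13
ee_pos: [0.6434, 0.0959, 0.1949]
orientation: [179.9, -0.1, 1.3]
force: [0.4, 0.1, -1.6]
width: 0.0334
```

>>> {"name": "drive_tool", "arguments": {"motion": [[[0.0002, 0.0004, 0.0092, 0, 0, 0], [0.0002, 0.0004, 0.0092, 0, 0, 0], [0.0002, 0.0004, 0.0092, 0, 0, 0], [0.0002, 0.0004, 0.0092, 0, 0, 0], [0.0002, 0.0004, 0.0092, 0, 0, 0], [0.0002, 0.0004, 0.0092, 0, 0, 0]]]}}

```text
t: 32.63
ee_pos: [0.6436, 0.0955, 0.1856]
orientation: [179.9, -0.1, 1.3]
force: [-0.0, -0.4, -1.0]
width: 0.0331
```

>>> {"name": "drive_tool", "arguments": {"motion": [[[0, 0, 0, 0, 0, 0], [0, 0, 0, 0, 0, 0], [0, 0, 0, 0, 0, 0], [0, 0, 0, 0, 0, 0], [0, 0, 0, 0, 0, 0], [0, 0, -0.03, 0, 0, 0], [0, 0, -0.07, 0, 0, 0], [0, 0, -0.11, 0, 0, 0], [-0.055, 0.1, -0.19, 0, 0, 0], [-0.055, 0.1, -0.19, 0, 0, 0], [-0.055, 0.1, -0.19, 0, 0, 0], [-0.055, 0.1, -0.19, 0, 0, 0]]], "grip": 0}}

```text
t: 33.63
ee_pos: [0.59, -0.0083, 0.3803]
orientation: [179.8, -0.5, 1.2]
force: [0.5, -0.8, 1.2]
width: 0.0854
```

>>> {"name": "drive_tool", "arguments": {"motion": [[[0, 0, 0, 0, 0, 0], [0, 0, 0, 0, 0, 0], [0, 0, 0, 0, 0, 0], [0, 0, 0, 0, 0, 0], [0, 0, 0, 0, 0, 0]]]}}

```text
t: 34.05
ee_pos: [0.5907, -0.0046, 0.3743]
orientation: [180.0, 0.0, 1.4]
force: [0.5, -0.5, -0.6]
width: 0.0853
```

```bash
python3 - <<'E'
from meas import *
s=arm.observe();print(s['ee_pos'],s['orientation'],s['joint_velocities'].round(1))
T=pose(s);im=arm.capture('wrist');np.savez('w14',T=T,im=im)
g=(.6447,.0955)
def img(k,z):
    d=np.load(k+'.npz'); return cv2.cvtColor(rectify(d['im'],cam('wrist',d['T']),g,z=z,S=4,r=.08),cv2.COLOR_RGB2GRAY)
# switch motion since w13: match the strap (z=.035) between rectified views; mat as control
a,b=img('w13',.035),img('w14',.035)
x0,x1,y0,y1=250,390,100,540
r=cv2.matchTemplate(b,a[y0:y1,x0:x1],cv2.TM_CCOEFF_NORMED);_,v,_,l=cv2.minMaxLoc(r);print('strap shift x,y mm',(y0-l[1])/4,(x0-l[0])/4,v)
cv2.imwrite('pics/sw14.png',b)
C=cam('wrist',T); m=yel(cv2.warpAffine(rectify(im,C,g),cv2.getRotationMatrix2D((360,360),-1.4,1),(720,720)))
for x in (-40,-25,0,25,45):
    i=np.where(m[int(360-4*x)])[0]
    if len(i): print('x',x,'y',(360-i.max())/4,(360-i.min())/4)
E
```

```text
[ 0.59074866 -0.00455333  0.37431367] [1.79989531e+02 7.79792759e-03 1.42240245e+00] [-0.1 -0.3 -0.2 -0.1  0.   0. ]
strap shift x,y mm -2.25 0.75 0.9245511889457703
x -40 y -11.0 -1.5
x -25 y -19.0 -16.75
x 0 y -18.75 -16.75
x 25 y -18.75 -16.75
x 45 y -10.75 -1.5
```

```bash
python3 -c "
from station import arm
print(arm.hand_in())"
```

```text
the job is handed in; nothing more can be done
None
```

All four fittings are on their matching mats, same side up, and the job is handed in at about 34 s. I placed the box, switch, coupling and elbow in that order. The coupling and then the switch were re-gripped once each to correct offsets of 2.5 mm and 2.7 mm. The orange cup was left alone and was still standing in the last picture I viewed.

| Fitting | Last measured error against its outline | How it was checked |
|---|---|---|
| Outlet box | about 1.2 mm sideways, within the 2 mm margin | rim and the visible yellow strip, right after placing |
| Switch | about 0.4 mm and 0.3 mm, yaw within 0.5° | image code only, after the nudge |
| Coupling | about 0.3 mm | image code only, after the nudge |
| Elbow | about 0.6 mm, yaw within 0.1°, outlet as drawn | picture and screw positions |

- **Switch picture not seen:** my last picture of the switch was refused because the 16-picture limit was reached. Its final position rests on numbers alone. The shift measured there was 2.25 mm, against the 2.7 mm I asked for.
- **Disagreement on the coupling:** before the nudge, the ring fit gave about 2 mm of y error while the visible yellow showed none. I trusted the yellow and corrected x only.

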